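Shut and lock the battery hatch with the slotted quarter-turn key

ROBOT

A 6-joint arm with a two-finger parallel gripper is mounted at the origin on a cart in front of the work surface, level with it; the furniture and walls round the work are solid. World frame = base frame: x ahead of the robot, y to its left, z up, the work surface at z = 0. Lengths are in m, angles in rad, forces in N, time in s.
With the tool pointing down it reaches from about 0.2 to 0.875 m from the base axis. Payload 3.4 kg.
Tool frame: the origin (TCP) lies at the very end of the fingers, on their centre line; the grasp point (between the pads) lies 19 mm behind it; x points along the fingers, z is the direction in which the jaws open and shut, and the axes are right-handed (so a half turn about x gives the same grasp; the last joint's range is limited). The gripper opens to 94 mm and grips with 3 to 60 N. Pads are 16 mm wide; open, the fingers measure 119 mm over their backs; the gripper's body (75 mm by 177 mm) begins 78 mm behind the grasp point.
Start: joints at [-1.298, 0.276, 1.505, -0, 1.361, -0.121], TCP at [0.221, -0.531, 0.205] pointing down, gripper open.
Joint ranges: [-2.89, 2.89], [-0.75, 2.08], [0.22, 2.7], [-1.18, 4.32], [0.11, 2.71], [-2.7, 2.7]. Speed limits (rad/s): [2.57, 2.57, 3.14, 3.14, 3.14, 3.14].

INTERFACE

Orientations are given as a unit quaternion [x, y, z, w].
In Python, from cell import sense, imaging, ticket gives the robot as it stands.
- The arm moves only by the tool arm_command, never from a script. Its argument "commands" is a list that holds one entry, the list of rows, each a list of 6 numbers: the shift along the tool's x, y, z in m, then the turn, a rotation vector about the tool's x, y, z in degrees. A call has 1 to 20 rows; each row shifts and turns the commanded pose from where the row before left it, along the tool's axes as they then stand; what a row does not reach is not made up. A row lasts 1/8 s, in which the tool goes at most 62.5 mm and 10.7 degrees, less where a joint would pass 70% of its speed; a pose out of reach is approached as far as the arm can. A call with a gripper value outside its range is refused whole. "grip" is the closure, from 0 (fully open) to 1 (shut), set as the call begins (left out, the last holds). The fingers move at their own pace and stop on an object; "squeeze" is the grip in N (left out, the last holds). Time passes only in rows, so rows that do not move let the fingers close. It gives the time, the measured TCP pose, the force and the opening at its end, in the units of the state.
- sense(): the state, without advancing time (a new reading comes with each control period).
- imaging.read_camera(name): name is "scene" or "top"; returns the picture (480x640x3 uint8, blue, green, red); there is no depth.
- imaging.calibration(name): a dict with "mtx" (3x3 intrinsics, pixels), "distortion" ([k1, k2, p1, p2, k3] as OpenCV has them; the pictures are not rectified), "T" (4x4, takes a point from camera to world coordinates). Camera axes: x right, y up, looking along -z (the intrinsics and any distortion apply to the point x, -y, -z); pixel columns grow to the right and rows downward; lengths in m; the calibration is good to about 2 mm. A picture is of the moment at which its call begins. calibration takes no time and is no camera call.
- ticket.job_done(): hands the job in, once; it reports no verdict.
The state is a dict: "time": time; "joint_pos": joint angles; "qd": joint speeds; "joint_efforts": joint torques, N m; "position": TCP position; "tool_rot": TCP orientation; "force": force on the tool from outside, world axes, zero at the start; "moment": the same for the moment, N m; "width": finger opening in m.
Only numpy, scipy, OpenCV 4.12 (cv2) and the standard library are available. Lean on these libraries where they do the work, as an engineer would, in place of code of your own. Each camera call takes 0.05 s, during which the arm holds its last target.

TASK

Swing the lid of the battery case fully shut. Then take the orange key from its stand, put its blade in the slot of the steel fastener on the lid and turn it a quarter turn clockwise (seen from above) to its stop to lock the lid; turn the fastener only with the key, and only while the lid is shut. Finally stand the key back in its stand, upright with its collar down on the wood, and leave the glue bottle, tape measure, roll of tape and spanner near the work where they are.

Things in the scene. Friction and masses are not known exactly. Their poses are not given: they have to be found in the camera images.
- case: Grey battery case with a black battery pack inside, fixed to the bench; 114 (x) x 164 (y) x 80 mm high without lid, open at the top, feet reaching to x = +-70 mm. Origin at the centre of its underside, z up; the lid's hinge line runs along y at x = +57 mm, z = +81 mm, on the side away from the robot. A cable gland stands out 20 mm on its +y side, low down.
- lid (a joint): Hinge of the blue lid (a plate 116 mm from hinge to free edge, 168 mm wide, 6 mm thick): 0 = fully shut (level, its upper face 87 mm above the bench), positive = free edge raised; limit 1.2 rad. It starts partly open and its stiff hinge holds it at any angle; about 2 to 5 N at the free edge pushes it down.
- lid_edge (a point): Middle of the lid's free edge, on its upper face. Axes turn with the lid: x towards the hinge, y along the edge, z out of the upper face. The fastener's axis lies 36 mm from here along +x, with 24 mm radius, so the lid's corners are clear to press on.
- fastener (a joint): Turn of the quarter-turn fastener in the lid, clockwise positive seen from above: about 0 (0 to 0.25 at the start) = unlocked, slot along the lid's free edge, white dot on the fastener towards the free edge; 1.571 = locked, at the stop, slot square to the free edge, white dot at the red dot on the lid. Light friction, about 0.1 N m; it stays where it is left.
- fastener_head: Round steel head of the fastener, 47 mm diameter, with a straight slot right across it, open at both ends. Origin on the fastener's axis on the slot's floor; x across the slot, y along the slot, z out of the lid. Slot 8 mm wide between walls 7 mm high, then widening at 45 degrees to 16 mm at the head's top, 11 mm above the slot's floor. With the lid shut the slot's floor is 90 mm above the bench.
- key: Loose key, 97 mm tall, 0.11 kg, upright in its stand, blade down; alike after a half turn about z. Origin at the middle of the blade's lower edge, z up, y along the blade's width, x through its thickness. Steel blade 26 mm wide (y), 5 mm thick (x), 26 mm long, then a round collar of 40 mm diameter, z = 26 to 32 mm. In the fastener's slot the blade has 0.12 rad of play each way.
- key_grip (a point): Middle of the key's flat orange grip with round top, 68 mm above the key's origin, same axes. The grip is 14 mm thick (x), 32 mm wide (y), from z = 32 to 97 mm above the key's origin.
- key_stand: Fixed wooden key stand, 66 (x) x 86 (y) x 36 mm high on a black foot 80 x 100 x 6 mm. Origin at the centre of its underside, z up. In its top centre a through hole 16 mm (x) by 38 mm (y) takes the blade (width along the stand's y); the key's collar rests on the top, the key's origin then being 10 mm above the stand's origin.
- wood_glue: Yellow glue bottle with orange cap, 63 mm diameter, 210 mm tall, standing; bystander. Origin at the centre of its underside.
- tape_measure: Yellow and black tape measure, 36 x 98 x 64 mm high; bystander. Origin at the centre of its underside.
- electrical_tape: Black roll of tape lying flat, 60 mm diameter, 18 mm high; bystander. Origin at the centre of its underside.
- spanner_10: Small steel combination spanner lying flat, 31 x 167 x 6 mm; bystander. Origin at the centre of its underside.

How it is judged:
By the outcome, as a careful person would: the job done as asked, in the order asked, and still so for the second after the job is handed in, with the robot touching nothing.
It also fails if it takes over 72 s, if anything falls off the work surface, if the arm or the gripper's body presses on something with over 40 N, if the wrist force passes 120 N, or if a joint passes its speed limit or range.

## Working session

There is one attempt and no reset: what is moved stays moved. The work goes in short steps, Python scripts to look and compute and a tool call to move; the robot and the scene stay as the last step left them, time stands still between calls to the robot, and variables do not carry over. Pictures are saved under pics/ and viewed, and the job is handed in when it is done.

Besides the shell and the picture viewer there is one more tool, called after "Request:" as a command line: name --argument value ..., lists and objects as JSON in quotes. arm_command: Moves the arm, as the interface text tells. Its arguments: {"type":"object","properties":{"commands":{"type":"array","items":{"type":"array","items":{"type":"array","items":{"type":"number"}}}},"grip":{"type":"number"},"squeeze":{"type":"number"}},"required":["commands"]}

```bash
ls; mkdir -p pics; python3 - <<'E'
from cell import sense, imaging
import cv2
for n in("scene","top"):
    cv2.imwrite(f"pics/{n}0.png",imaging.read_camera(n)); c=imaging.calibration(n); print(n,c)
print(sense())
E
```

```text
pics
scene {'mtx': array([[575.7644974 ,   0.        , 329.75199354],
       [  0.        , 575.7644974 , 239.25731051],
       [  0.        ,   0.        ,   1.        ]]), 'distortion': array([0.05626636, 0.        , 0.        , 0.        , 0.        ]), 'T': array([[ 0.65850974,  0.3988714 , -0.63817436, -0.03794272],
       [-0.75231441,  0.32670408, -0.57209044, -0.7378736 ],
       [-0.01969635,  0.8568349 ,  0.51521452,  0.52853708],
       [ 0.        ,  0.        ,  0.        ,  1.        ]])}
top {'mtx': array([[534.42228678,   0.        , 317.81087643],
       [  0.        , 534.42228678, 234.04044724],
       [  0.        ,   0.        ,   1.        ]]), 'distortion': array([-0.03870303,  0.        ,  0.        ,  0.        ,  0.        ]), 'T': array([[ 0.02692544,  0.99371344, -0.10866744,  0.45818995],
       [-0.99912873,  0.03021987,  0.02878427, -0.22845241],
       [ 0.03188723,  0.10779773,  0.99366134,  0.93674276],
       [ 0.        ,  0.        ,  0.        ,  1.        ]])}
{'time': 0.1, 'joint_pos': array([-1.29799453e+00,  2.76524731e-01,  1.50597353e+00, -2.89039226e-06,
        1.36069759e+00, -1.21020497e-01]), 'qd': array([ 1.10496660e-03, -1.32326903e-03, -3.33267236e-03, -8.47856727e-05,
       -8.01920391e-04,  1.29322213e-03]), 'joint_efforts': array([ 1.33939080e-03, -4.05453765e+01, -2.37779850e+01,  7.03955954e-02,
        2.99045281e-02, -4.24202949e-05]), 'position': array([ 0.22048842, -0.53051054,  0.2047084 ]), 'tool_rot': array([ 0.39288542,  0.58858895, -0.39214842,  0.58772758]), 'force': array([ 0.21074724, -0.61856018, -0.97963522]), 'moment': array([-0.00769783,  0.04081468, -0.03629633]), 'width': 0.09383860669540466}
```

View pics/scene0.png

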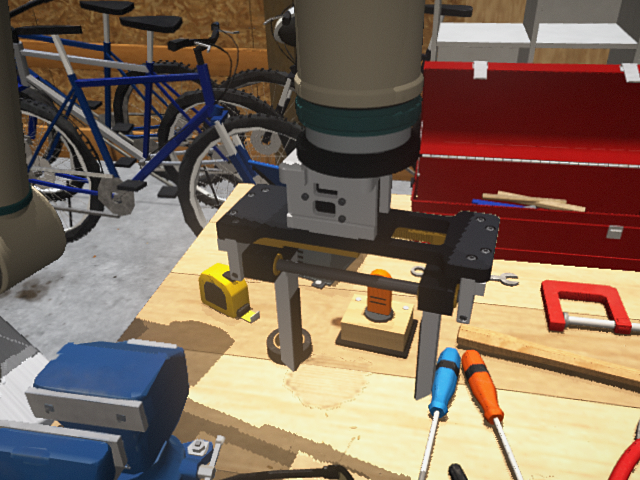

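View pics/top0.png

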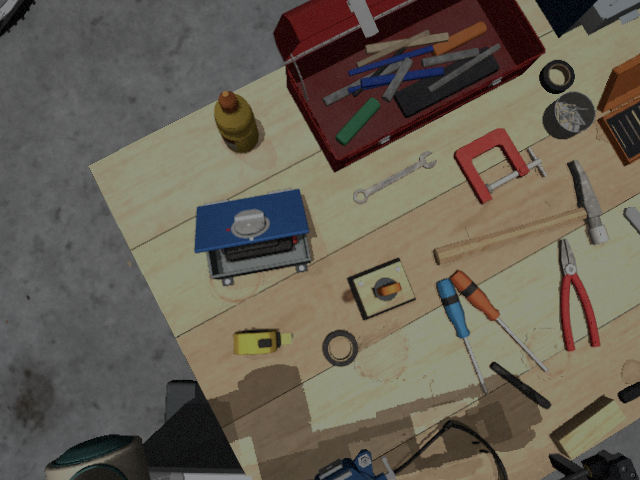

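The top view shows the case with its open lid at about (255,235), the stand and key at (382,289), glue at (237,122), tape measure at (260,342), roll at (340,348) and spanner at (395,178). In the scene view the gripper hides the case. I'll zoom in on the top view.

```bash
cat > h.py <<'E'
import numpy as np, cv2
from cell import sense, imaging
from scipy.spatial.transform import Rotation as R
def ray(n,uv):
    c=imaging.calibration(n); uv=np.array(uv,float).reshape(-1,1,2)
    p=cv2.undistortPoints(uv,c["mtx"],np.array(c["distortion"])).reshape(-1,2)
    d=np.c_[p[:,0],-p[:,1],-np.ones(len(p))]@c["T"][:3,:3].T
    return c["T"][:3,3],d
def onz(n,uv,z):
    o,d=ray(n,uv); return o+d*((z-o[2])/d[:,2])[:,None]
def proj(n,P):
    c=imaging.calibration(n);P=np.array(P,float).reshape(-1,3)
    q=(P-c["T"][:3,3])@c["T"][:3,:3]; q=q*[1,-1,-1]
    return cv2.projectPoints(q.reshape(-1,1,3),np.zeros(3),np.zeros(3),c["mtx"],np.array(c["distortion"]))[0].reshape(-1,2)
def crop(im,x,y,w,h,s,name):
    cv2.imwrite(f"pics/{name}.png",cv2.resize(im[y:y+h,x:x+w],None,fx=s,fy=s,interpolation=cv2.INTER_CUBIC))
def state():
    s=sense(); r=R.from_quat(s["tool_rot"]).as_matrix()
    print("t",s["time"],"p",s["position"].round(4),"F",s["force"].round(1),"w",round(s["width"],4),"q",s["joint_pos"].round(3)); print("axes x,y,z cols\n",r.round(4))
    return s,r
E
python3 - <<'E'
from h import *
im=cv2.imread("pics/top0.png")
crop(im,180,175,150,120,5,"t0case"); crop(im,330,240,100,90,7,"t0stand"); state()
E
```

```text
t 0.1 p [ 0.2205 -0.5305  0.2047] F [ 0.2 -0.6 -1. ] w 0.0938 q [-1.298  0.277  1.506 -0.     1.361 -0.121]
axes x,y,z cols
 [[-4.000e-04  9.234e-01  3.837e-01]
 [ 1.500e-03  3.837e-01 -9.234e-01]
 [-1.000e+00  2.000e-04 -1.600e-03]]
```

View pics/t0case.png

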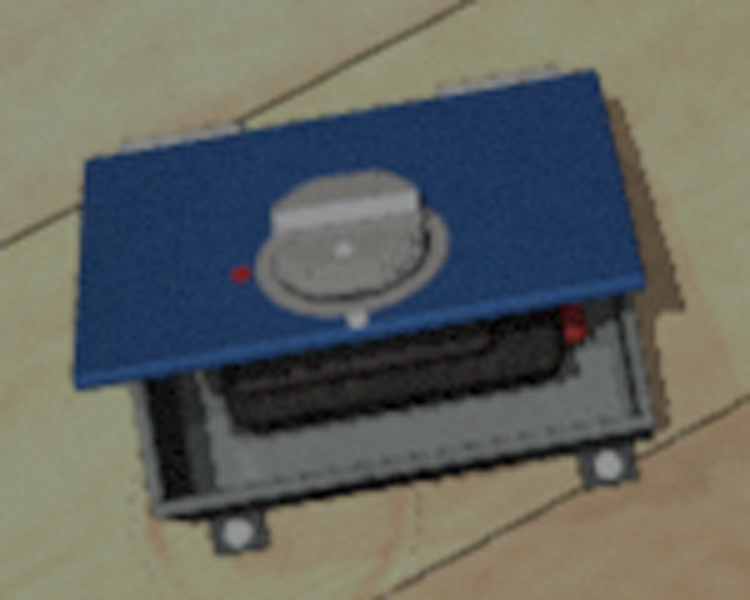

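View pics/t0stand.png

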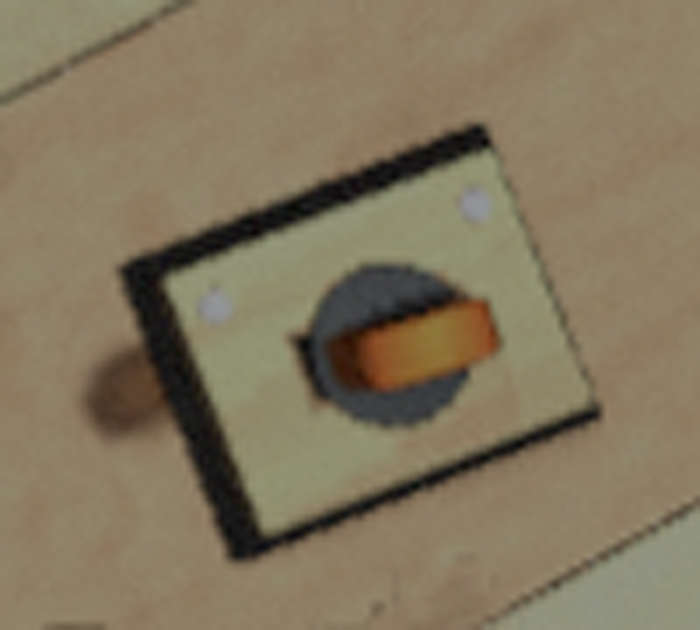

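```bash
python3 - <<'E'
from h import *
def f(pts,x,y,s): return [((a+.5)/s-.5+x,(b+.5)/s-.5+y) for a,b in pts]
c=onz("top",f([(155,515),(650,432)],180,175,5),.08); print("rim front",c.round(4))
v=c[0]-c[1]; print(np.linalg.norm(v)); yaw=np.arctan2(-v[0],v[1]); print("yaw",yaw)
ex=np.array([np.cos(yaw),np.sin(yaw),0]);ey=np.array([-np.sin(yaw),np.cos(yaw),0])
o=c.mean(0)+ex*.057; o[2]=0; print("case",o)
h=onz("top",f([(85,160),(597,70)],180,175,5),.087); print("hinge",h.round(4),[(p-o)@ex for p in h],[(p-o)@ey for p in h])
# lid angle from free edge
O,d=ray("top",f([(75,385),(640,290)],180,175,5))
# rays intersect planes y=+-84 case
for dd,sy in zip(d,(1,-1)):
    t=((o+sy*.084*ey-O)@ey)/(dd@ey); P=O+t*dd; q=P-o; print("free", q@ex,q[2], np.hypot(q@ex-.057,q[2]-.084), "ang",np.arctan2(q[2]-.084,.057-q@ex),P)
# least-squares of angle: upper free edge point 
from scipy.optimize import minimize_scalar
for a in np.arange(.3,1.2,.05):
    pts=[o+ex*(.057-.116*np.cos(a)-.006*np.sin(a)*0)+ey*s*.084+np.array([0,0,.081+.116*np.sin(a)+.003]) for s in(1,-1)]
    print(round(a,2),proj("top",pts).round(1).tolist())
print(f([(75,385),(640,290)],180,175,5))
s=onz("top",f([(168,272),(488,148),(597,408),(258,538)],330,240,7),.036);print("stand top",s.round(4),s.mean(0))
print([np.linalg.norm(s[i]-s[i-1]) for i in range(4)])
s2=onz("top",f([(122,268),(483,125),(600,410),(238,560)],330,240,7),.006);print("foot",s2.round(4),s2.mean(0))
v=s[0]-s[1];print("yaw",np.arctan2(-v[0],v[1])); v=s[3]-s[2];print("yaw",np.arctan2(-v[0],v[1]))
E
```

```text
rim front [[ 0.477  -0.0845  0.08  ]
 [ 0.508  -0.2413  0.08  ]]
0.15984417790018143
yaw 0.19540033679743632
case [ 0.54840133 -0.15180339  0.        ]
hinge [[ 0.5894 -0.0578  0.087 ]
 [ 0.6239 -0.2207  0.087 ]] [np.float64(0.05844935186263263), np.float64(0.06070846410773096)] [np.float64(0.08422417435162521), np.float64(-0.0822722282081205)]
free -0.020514258979212895 0.16194716750115667 0.10992825508735168 ang 0.7881828246010096 [ 0.51196808 -0.07338494  0.16194717]
free -0.012485440597049119 0.09126585152526667 0.06986429025870985 ang 0.10418789690816244 [ 0.55246287 -0.23662904  0.09126585]
0.3 [[203.4, 275.3], [312.3, 257.1]]
0.35 [[202.6, 274.0], [312.2, 255.6]]
0.4 [[201.7, 272.5], [312.0, 254.0]]
0.45 [[200.8, 270.7], [311.8, 252.2]]
0.5 [[199.9, 268.8], [311.6, 250.2]]
0.55 [[199.0, 266.8], [311.3, 248.0]]
0.6 [[198.1, 264.5], [311.0, 245.7]]
0.65 [[197.1, 262.0], [310.7, 243.1]]
0.7 [[196.2, 259.4], [310.4, 240.4]]
0.75 [[195.2, 256.6], [310.0, 237.5]]
0.8 [[194.2, 253.6], [309.6, 234.5]]
0.85 [[193.2, 250.5], [309.1, 231.3]]
0.9 [[192.3, 247.2], [308.7, 228.0]]
0.95 [[191.3, 243.8], [308.2, 224.5]]
1.0 [[190.3, 240.2], [307.6, 220.9]]
1.05 [[189.4, 236.6], [307.1, 217.2]]
1.1 [[188.5, 232.8], [306.5, 213.4]]
1.15 [[187.6, 228.9], [305.9, 209.5]]
[(194.6, 251.6), (307.6, 232.6)]
stand top [[ 0.4833 -0.3168  0.036 ]
 [ 0.5154 -0.394   0.036 ]
 [ 0.4534 -0.4212  0.036 ]
 [ 0.4204 -0.3397  0.036 ]] [ 0.46812477 -0.36795857  0.036     ]
[np.float64(0.06694012161765944), np.float64(0.0835971614361606), np.float64(0.0676736987318839), np.float64(0.08791480242556281)]
foot [[ 0.4848 -0.3083  0.006 ]
 [ 0.523  -0.3982  0.006 ]
 [ 0.4528 -0.4284  0.006 ]
 [ 0.4136 -0.3386  0.006 ]] [ 0.46856235 -0.36837523  0.006     ]
yaw 0.393842927859391
yaw 0.38487453318680503
```

Lid angle is about 0.83 rad. The case is at (0.548,-0.152) with yaw about 0.2, and the stand at (0.468,-0.368) with yaw about 0.39. Next I close the fingers and move above the lid's -y front corner.

Request:
arm_command --commands '[[[0, 0.041, -0.0165, 0, 0, 0], [0, 0.041, -0.0165, 0, 0, 0], [0, 0.041, -0.0165, 0, 0, 0], [0, 0.041, -0.0165, 0, 0, 0], [0, 0.041, -0.0165, 0, 0, 0], [0, 0.041, -0.0165, 0, 0, 0], [0, 0.041, -0.0165, 0, 0, 0], [0, 0.041, -0.0165, 0, 0, 0], [0, 0.041, -0.0165, 0, 0, 0], [0, 0.041, -0.0165, 0, 0, 0], [0, 0, 0, 0, 0, 0], [0, 0, 0, 0, 0, 0]]]' --grip 1 --squeeze 20

```text
time: 1.6
position: [0.5353, -0.2215, 0.205]
tool_rot: [0.392, 0.589, -0.393, 0.588]
force: [0.3, 0.1, -0.6]
width: 0.0002
```

```bash
python3 - <<'E'
from h import *
state()
im=imaging.read_camera("scene"); cv2.imwrite("pics/s1.png",im)
print("glue cap",onz("top",[(228,97)],.21))
E
```

```text
t 1.6 p [ 0.5353 -0.2215  0.205 ] F [ 0.3  0.1 -0.6] w 0.0002 q [-5.120e-01  2.830e-01  1.495e+00 -1.000e-03  1.364e+00  6.650e-01]
axes x,y,z cols
 [[-1.500e-03  9.233e-01  3.842e-01]
 [-2.000e-04  3.842e-01 -9.233e-01]
 [-1.000e+00 -1.500e-03 -4.000e-04]]
glue cap [[ 0.7274581  -0.11807736  0.21      ]]
```

View pics/s1.png

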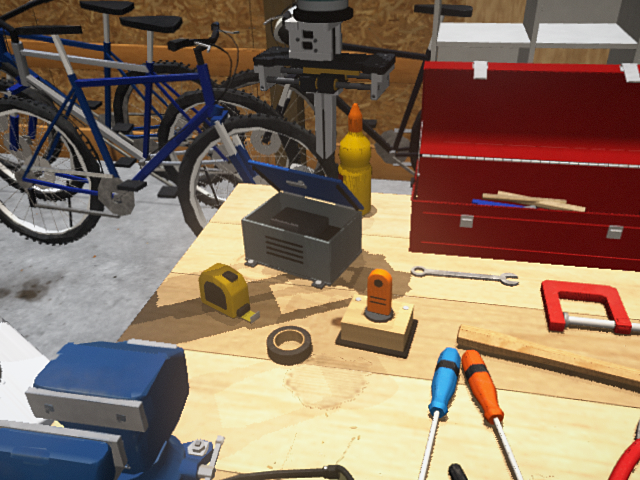

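The scene view shows the closed fingertips at (325,155), above the lid's right front corner, and the key upright in its stand at (380,295). Next I push down along the arc.

Request:
arm_command --commands '[[[0.012, -0.001, 0, 0, 0, 0], [0.012, -0.001, 0, 0, 0, 0], [0.012, -0.002, 0, 0, 0, 0], [0.01, -0.002, 0, 0, 0, 0], [0.01, -0.002, 0, 0, 0, 0], [0.01, -0.002, 0, 0, 0, 0], [0.01, -0.002, 0, 0, 0, 0], [0.01, -0.002, -0.001, 0, 0, 0], [0.01, -0.002, -0.001, 0, 0, 0], [0.01, -0.002, -0.001, 0, 0, 0], [0, 0, 0, 0, 0, 0]]]'

```text
time: 3.02
position: [0.5174, -0.2251, 0.0985]
tool_rot: [0.392, 0.589, -0.393, 0.587]
force: [-0.7, 0.1, -0.8]
width: 0.0004
```

Request:
arm_command --commands '[[[0.004, 0, 0, 0, 0, 0], [0.004, 0, 0, 0, 0, 0], [0.004, 0, 0, 0, 0, 0], [0, 0, 0, 0, 0, 0]]]'

```text
time: 3.52
position: [0.518, -0.2254, 0.0871]
tool_rot: [0.393, 0.588, -0.393, 0.588]
force: [0.2, -1.0, 0.5]
width: 0.0004
```

```bash
python3 - <<'E'
from h import *
state()
im=imaging.read_camera("scene"); crop(im,220,100,170,150,4,"s2")
E
```

```text
t 3.525 p [ 0.518  -0.2254  0.0871] F [ 0.2 -1.   0.5] w 0.0004 q [-0.534  0.352  1.706 -0.     1.084  0.644]
axes x,y,z cols
 [[-5.000e-04  9.235e-01  3.837e-01]
 [ 3.000e-04  3.837e-01 -9.235e-01]
 [-1.000e+00 -4.000e-04 -5.000e-04]]
```

View pics/s2.png

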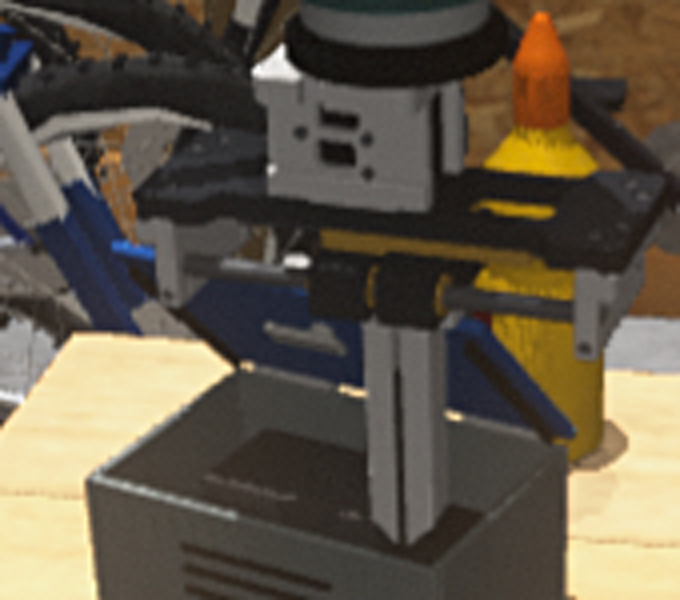

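The fingertips went into the box in front of the lid without touching it. The lid is steeper than I estimated, and still open. I go back up and measure it again.

Request:
arm_command --commands '[[[-0.02, 0, 0, 0, 0, 0], [-0.03, 0, 0, 0, 0, 0], [-0.03, 0, 0, 0, 0, 0], [-0.03, 0, 0, 0, 0, 0], [-0.03, -0.01, 0, 0, 0, 0], [0, -0.04, 0, 0, 0, 0], [0, -0.05, 0, 0, 0, 0], [0, -0.05, 0, 0, 0, 0], [0, -0.05, 0, 0, 0, 0], [0, 0, 0, 0, 0, 0]]]'

```text
time: 4.82
position: [0.3312, -0.303, 0.2279]
tool_rot: [0.393, 0.587, -0.394, 0.587]
force: [0.8, -0.2, 0.0]
width: 0.0005
```

```bash
python3 - <<'E'
from h import *
state()
im=imaging.read_camera("scene"); cv2.imwrite("pics/s3f.png",im);crop(im,220,130,170,150,4,"s3")
im=imaging.read_camera("top"); cv2.imwrite("pics/t3f.png",im);crop(im,180,175,150,120,5,"t3")
E
```

```text
t 4.825 p [ 0.3312 -0.303   0.2279] F [ 0.8 -0.2  0. ] w 0.0005 q [-8.960e-01  7.000e-02  1.711e+00 -1.000e-03  1.360e+00  2.860e-01]
axes x,y,z cols
 [[-2.000e-04  9.252e-01  3.795e-01]
 [-1.100e-03  3.795e-01 -9.252e-01]
 [-1.000e+00 -6.000e-04  9.000e-04]]
```

View pics/s3.png

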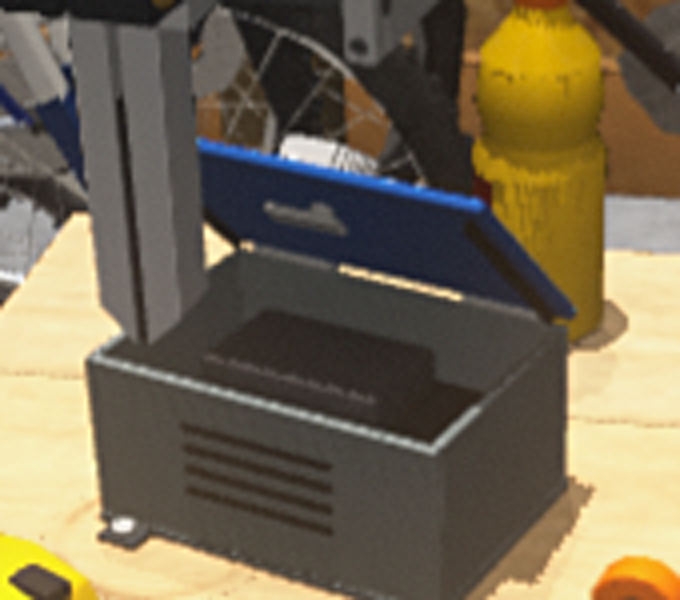

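View pics/t3.png

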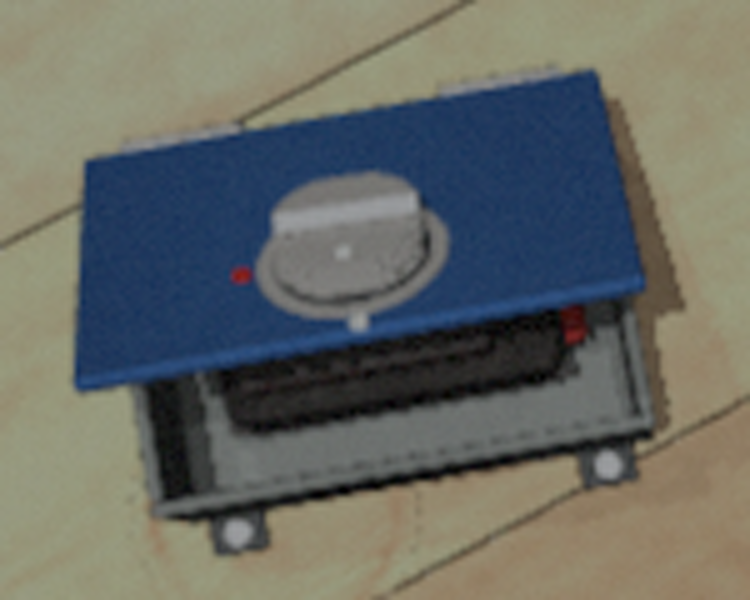

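```bash
python3 - <<'E'
from h import *
def tri(a,b):
    o1,d1=ray("scene",[a]);o2,d2=ray("top",[b]);d1=d1[0];d2=d2[0]
    t=np.linalg.lstsq(np.c_[d1,-d2],o2-o1,rcond=None)[0]
    p,q=o1+t[0]*d1,o2+t[1]*d2; return (p+q)/2,np.linalg.norm(p-q)
o=np.array([.5484,-.1518,0]);yaw=.2
def loc(p): q=p-o; return np.array([q[0]*np.cos(yaw)+q[1]*np.sin(yaw),-q[0]*np.sin(yaw)+q[1]*np.cos(yaw),q[2]]).round(4)
for n,a,b in[("lid edge right",(341.6,181.2),(307.6,232.3)),("rim front right",(220+435/4,130+447/4),(309.7,261)),("rim front left",(220+90/4,130+360/4),(210.8,277.8))]:
    p,e=tri(a,b);print(n,p.round(4),e.round(4),loc(p))
E
```

```text
lid edge right [ 0.5461 -0.2375  0.1651] 0.0042 [-0.0193 -0.0835  0.1651]
rim front right [ 0.5093 -0.2427  0.0805] 0.0037 [-0.0564 -0.0814  0.0805]
rim front left [ 0.4776 -0.0849  0.076 ] 0.0024 [-0.0561  0.0796  0.076 ]
```

Triangulation puts the free edge at local x=-0.019, z=0.165. My first path was about 1 cm too far forward. I approach again 18 mm further in and follow the edge's arc.

Request:
arm_command --commands '[[[0, 0.048, 0.001, 0, 0, 0], [0, 0.048, 0.001, 0, 0, 0], [0, 0.048, 0.001, 0, 0, 0], [0, 0.048, 0.001, 0, 0, 0], [0, 0.047, 0.001, 0, 0, 0], [0.025, 0, 0, 0, 0, 0], [0.025, 0, 0, 0, 0, 0], [0.013, 0, 0, 0, 0, 0], [0.01, -0.008, -0.001, 0, 0, 0], [0.01, -0.007, -0.001, 0, 0, 0], [0, 0, 0, 0, 0, 0]]]'

```text
time: 6.3
position: [0.5403, -0.2193, 0.1442]
tool_rot: [0.392, 0.588, -0.393, 0.588]
force: [1.4, -0.6, 0.2]
width: 0.0004
```

```bash
python3 - <<'E'
from h import *
state()
im=imaging.read_camera("scene"); crop(im,220,100,170,150,4,"s4")
E
```

```text
t 6.3 p [ 0.5403 -0.2193  0.1442] F [ 1.4 -0.6  0.2] w 0.0004 q [-5.040e-01  3.280e-01  1.585e+00 -1.000e-03  1.229e+00  6.730e-01]
axes x,y,z cols
 [[-1.200e-03  9.237e-01  3.831e-01]
 [-2.000e-04  3.831e-01 -9.237e-01]
 [-1.000e+00 -1.200e-03 -3.000e-04]]
```

View pics/s4.png

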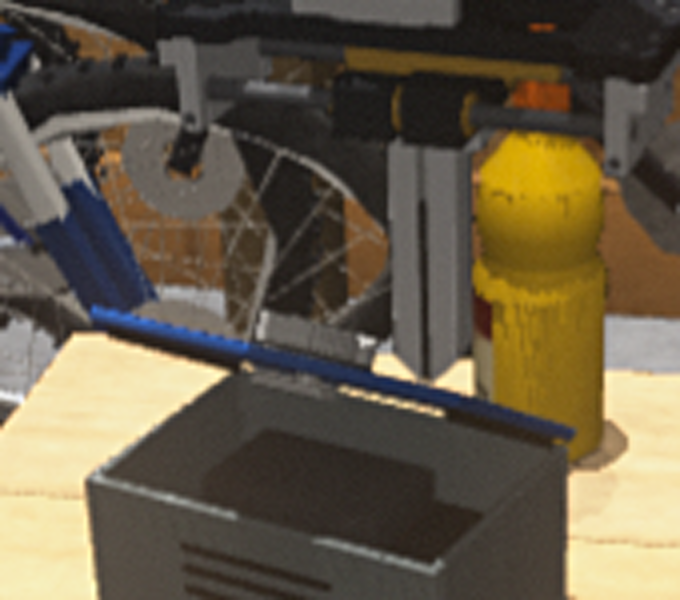

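The fingertips at crop (425,375) are on top of the lid and it is swinging down. I carry on.

Request:
arm_command --commands '[[[0.01, -0.006, -0.001, 0, 0, 0], [0.01, -0.005, -0.001, 0, 0, 0], [0.01, -0.003, -0.001, 0, 0, 0], [0.01, -0.002, 0, 0, 0, 0], [0.008, -0.001, 0, 0, 0, 0], [0.005, 0, 0, 0, 0, 0], [0.002, 0, 0, 0, 0, 0], [0.002, 0, 0, 0, 0, 0], [0, 0, 0, 0, 0, 0]]]'

```text
time: 7.48
position: [0.5249, -0.2228, 0.0875]
tool_rot: [0.393, 0.588, -0.392, 0.588]
force: [-0.4, 0.6, 0.3]
width: 0.0001
```

```bash
python3 - <<'E'
from h import *
state()
E
```

```text
t 7.475 p [ 0.5249 -0.2228  0.0875] F [-0.4  0.6  0.3] w 0.0001 q [-0.523  0.358  1.695  0.     1.088  0.653]
axes x,y,z cols
 [[ 5.000e-04  9.234e-01  3.837e-01]
 [-2.000e-04  3.837e-01 -9.234e-01]
 [-1.000e+00  4.000e-04  4.000e-04]]
```

Position is 0.0875 with no firm contact yet, so I press on a little at a time.

Request:
arm_command --commands '[[[0.001, 0, 0, 0, 0, 0], [0.001, 0, 0, 0, 0, 0], [0, 0, 0, 0, 0, 0]]]'

```text
time: 7.85
position: [0.5251, -0.2229, 0.0871]
tool_rot: [0.393, 0.588, -0.392, 0.589]
force: [-1.8, 0.9, 9.0]
width: 0.0006
```

Request:
arm_command --commands '[[[0.001, 0, 0, 0, 0, 0], [0.001, 0, 0, 0, 0, 0], [0, 0, 0, 0, 0, 0]]]'

```text
time: 8.22
position: [0.5251, -0.2229, 0.087]
tool_rot: [0.393, 0.587, -0.392, 0.589]
force: [-3.6, 2.5, 18.9]
width: 0.0007
```

The lid bottoms out at 0.087 with 19 N, so it is shut. I retreat, turn the jaws and look again.

Request:
arm_command --commands '[[[-0.02, 0, 0, 0, 0, 0], [-0.04, 0, 0, 0, 0, 0], [-0.045, 0, 0, 0, 0, 0], [0, -0.038, 0.019, 0, 0, 0], [0, -0.038, 0.019, 0, 0, 0], [0, -0.038, 0.019, 0, 0, 0], [0, -0.038, 0.019, 0, 0, 0], [0, -0.038, 0.019, 0, 0, 0], [0, -0.038, 0.019, 0, 0, 0], [0, -0.038, 0.019, 0, 0, 0], [0, 0, 0, -9.9, 0, 0], [0, 0, 0, -9.9, 0, 0], [0, 0, 0, -9.9, 0, 0], [0, 0, 0, -9.9, 0, 0], [0, 0, 0, -9.9, 0, 0], [0, 0, 0, -9.9, 0, 0], [0, 0, 0, -9.9, 0, 0], [0, 0, 0, -9.9, 0, 0], [0, 0, 0, -9.9, 0, 0], [0, 0, 0, 0, 0, 0]]]' --grip 0

```text
time: 10.72
position: [0.3301, -0.4477, 0.1885]
tool_rot: [-0.132, 0.695, 0.132, 0.695]
force: [-0.1, 0.5, 1.1]
width: 0.0938
```

```bash
python3 - <<'E'
from h import *
state()
im=imaging.read_camera("scene"); cv2.imwrite("pics/s5f.png",im);crop(im,220,150,200,200,3,"s5")
im=imaging.read_camera("top"); cv2.imwrite("pics/t5f.png",im);crop(im,180,175,150,120,5,"t5");crop(im,330,240,100,90,7,"t5b")
E
```

```text
t 10.725 p [ 0.3301 -0.4477  0.1885] F [-0.1  0.5  1.1] w 0.0938 q [-1.061  0.258  1.574  0.     1.31  -1.437]
axes x,y,z cols
 [[ 2.000e-04 -3.673e-01  9.301e-01]
 [-3.000e-04  9.301e-01  3.673e-01]
 [-1.000e+00 -3.000e-04  1.000e-04]]
```

View pics/s5.png

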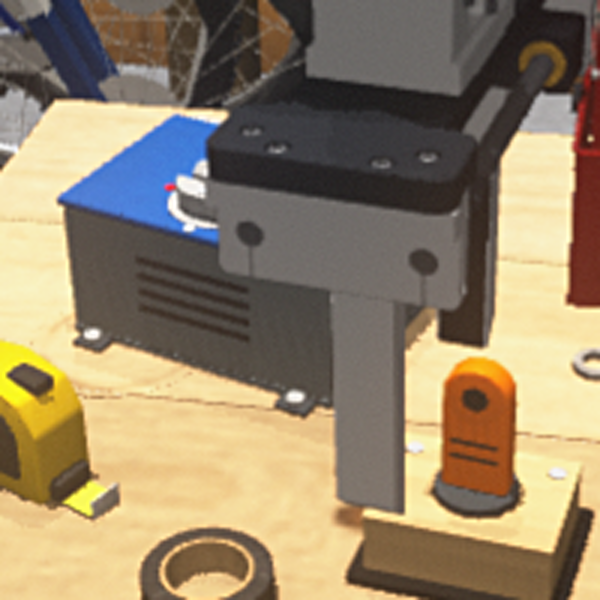

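View pics/t5.png

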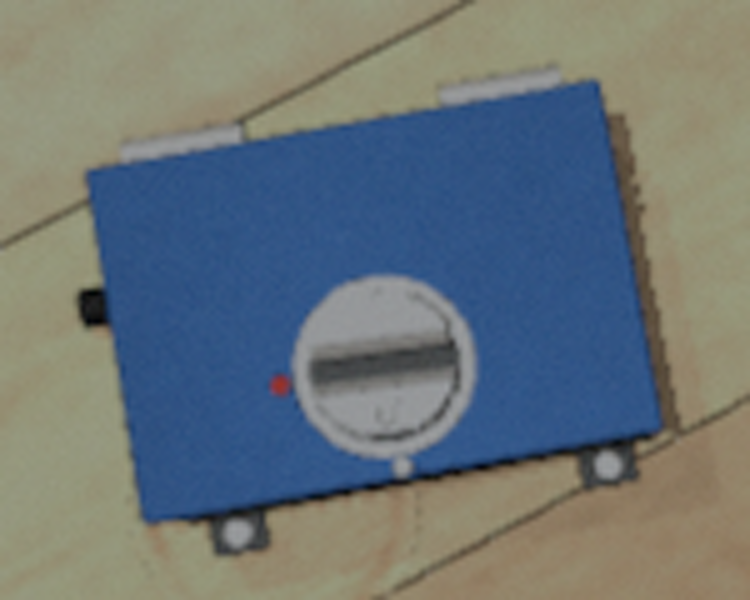

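View pics/t5b.png

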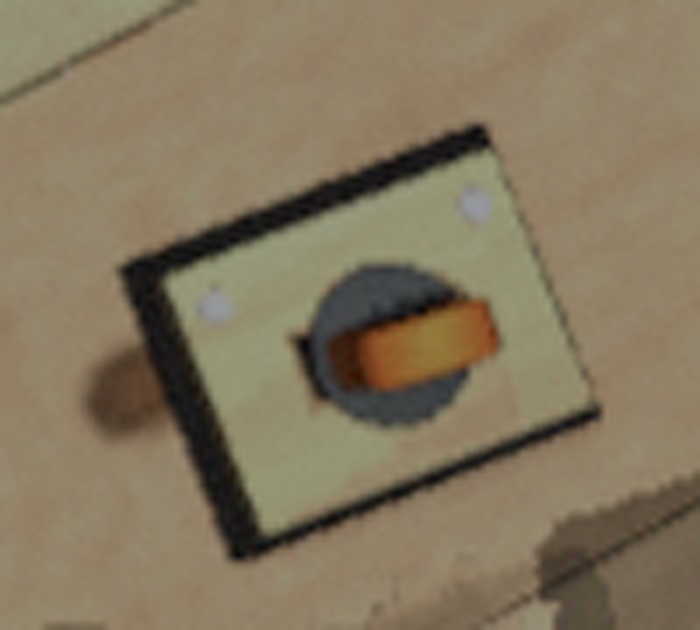

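The lid is shut flat. The slot runs from about crop (310,372) to (458,355), a few degrees clockwise of the free edge. The key stands upright. Now precise numbers from masks.

```bash
python3 - <<'E'
from h import *
im=cv2.imread("pics/t5f.png"); hsv=cv2.cvtColor(im,cv2.COLOR_BGR2HSV)
def sub(m,x,y,w,h):
    o=np.zeros_like(m);o[y:y+h,x:x+w]=m[y:y+h,x:x+w];return o
def big(m):
    c=max(cv2.findContours(m,cv2.RETR_EXTERNAL,cv2.CHAIN_APPROX_NONE)[0],key=cv2.contourArea);return c
def yawof(pts):  # longest direction of world-plane pts -> yaw with y along it
    r=cv2.minAreaRect((pts[:,:2]*1000).astype(np.float32)); b=cv2.boxPoints(r)
    e=[b[1]-b[0],b[2]-b[1]]; l=max(e,key=np.linalg.norm); l=l*np.sign(l[1])
    return np.array(r[0])/1000,sorted(map(np.linalg.norm,e)),np.arctan2(-l[0],l[1])
blue=sub(cv2.inRange(hsv,(100,90,40),(125,255,255)),180,175,150,120)
c=big(blue).reshape(-1,2); w=onz("top",c,.087); lc,ls,ly=yawof(w); print("lid",lc,ls,ly)
# fastener: disk + flange = hole in blue
hull=cv2.fillPoly(np.zeros_like(blue),[c],255); nb=cv2.bitwise_and(hull,cv2.bitwise_not(blue)); nb=sub(nb,236,226,45,42)
cc=big(cv2.morphologyEx(nb,cv2.MORPH_OPEN,np.ones((5,5),np.uint8))).reshape(-1,2)
fc,fs,_=yawof(onz("top",cc,.088)); print("flange minrect",fc,fs, "ellipse",onz("top",[cv2.fitEllipse(cc)[0]],.088))
g=cv2.cvtColor(im,cv2.COLOR_BGR2GRAY)
pr=proj("top",[[fc[0],fc[1],.09]])[0]
disk=cv2.circle(np.zeros_like(g),tuple(int(round(v)) for v in pr),15,255,-1)
print("gray levels",np.percentile(g[disk>0],[5,15,30,60]))
dk=cv2.bitwise_and(cv2.inRange(g,0,105),disk); s=big(dk).reshape(-1,2)
ys,xs=np.where(cv2.drawContours(np.zeros_like(g),[big(dk)],-1,255,-1)>0); P=onz("top",np.c_[xs,ys],.09)[:,:2]
u,S,vt=np.linalg.svd(P-P.mean(0)); l=vt[0]*np.sign(vt[0][1]); print("slot",P.mean(0),len(P),"yaw",np.arctan2(-l[0],l[1]),yawof(onz("top",s,.09)))
# expected axis from lid
ex=np.array([np.cos(ly),np.sin(ly)]);print("axis from lid rect",lc-ex*(.058-.036))
# collar
v=sub(cv2.inRange(hsv,(0,0,0),(180,70,95)),370,272,30,32); k=big(v).reshape(-1,2)
dbg=im.copy(); cv2.drawContours(dbg,[big(dk),big(v)],-1,(0,255,255),1)
org=sub(cv2.inRange(hsv,(5,150,80),(22,255,255)),370,270,40,40); oc=big(org); cv2.drawContours(dbg,[oc],-1,(255,0,255),1)
pts=onz("top",oc.reshape(-1,2),.1);print("orange",yawof(pts))
crop(dbg,230,220,175,95,4.5,"dbg5")
wood=sub(cv2.inRange(hsv,(18,40,110),(40,255,255)),350,258,66,62)
st=big(wood).reshape(-1,2);print("standtop",yawof(onz("top",st,.036)))
E
```

```text
lid [ 0.54663928 -0.15135406] [np.float32(115.73937), np.float32(167.88506)] 0.21014804Traceback (most recent call last):
  File "<stdin>", line 15, in <module>
  File "<stdin>", line 6, in big
ValueError: max() iterable argument is empty
```

```bash
cat > m5.py <<'E'
from h import *
im=cv2.imread("pics/t5f.png"); hsv=cv2.cvtColor(im,cv2.COLOR_BGR2HSV)
def sub(m,x,y,w,h):
    o=np.zeros_like(m);o[y:y+h,x:x+w]=m[y:y+h,x:x+w];return o
def big(m):
    c=max(cv2.findContours(m,cv2.RETR_EXTERNAL,cv2.CHAIN_APPROX_NONE)[0],key=cv2.contourArea);return c
def yawof(pts):
    r=cv2.minAreaRect((pts[:,:2]*1000).astype(np.float32)); b=cv2.boxPoints(r)
    e=[b[1]-b[0],b[2]-b[1]]; l=max(e,key=np.linalg.norm); l=l*np.sign(l[1])
    return np.array(r[0])/1000,[float(round(v,1)) for v in sorted(map(np.linalg.norm,e))],round(float(np.arctan2(-l[0],l[1])),3)
if __name__=="__main__":
    blue=sub(cv2.inRange(hsv,(100,90,40),(125,255,255)),180,175,150,120)
    c=cv2.convexHull(big(blue)).reshape(-1,2); lc,ls,ly=yawof(onz("top",c,.087)); print("lid",lc,ls,ly)
    ex=np.array([np.cos(ly),np.sin(ly)]);print("axis from lid rect",lc-ex*(.058-.036))
    nb=sub(cv2.inRange(hsv,(0,0,110),(180,60,255)),236,226,42,46)
    cc=cv2.convexHull(big(cv2.morphologyEx(nb,cv2.MORPH_OPEN,np.ones((5,5),np.uint8)))).reshape(-1,2)
    fc,fs,_=yawof(onz("top",cc,.088)); print("flange",fc,fs, "ellipse",onz("top",[cv2.fitEllipse(cc)[0]],.088))
    g=cv2.cvtColor(im,cv2.COLOR_BGR2GRAY)
    pr=proj("top",[[fc[0],fc[1],.09]])[0]; disk=cv2.circle(np.zeros_like(g),tuple(int(round(v)) for v in pr),15,255,-1)
    print("gray",pr,np.percentile(g[disk>0],[5,15,30,60]))
    dk=cv2.bitwise_and(cv2.inRange(g,0,100),disk); dk=sub(dk,236,240,40,14)
    s=big(dk)
    ys,xs=np.where(cv2.drawContours(np.zeros_like(g),[s],-1,255,-1)>0); P=onz("top",np.c_[xs,ys],.09)[:,:2]
    u,S,vt=np.linalg.svd(P-P.mean(0)); l=vt[0]*np.sign(vt[0][1]); print("slot",P.mean(0),len(P),"yaw",np.arctan2(-l[0],l[1]),yawof(P))
    v=sub(cv2.inRange(hsv,(0,0,0),(180,90,110)),374,277,24,25); k=cv2.convexHull(big(v))
    org=sub(cv2.inRange(hsv,(5,150,80),(22,255,255)),370,270,40,40); oc=big(org)
    dbg=im.copy(); cv2.drawContours(dbg,[s,k],-1,(0,255,255),1); cv2.drawContours(dbg,[oc],-1,(255,0,255),1);cv2.drawContours(dbg,[cc.reshape(-1,1,2)],-1,(0,255,0),1)
    crop(dbg,230,220,175,95,4.5,"dbg5")
    print("collar",onz("top",[cv2.minEnclosingCircle(k)[0]],.042),cv2.minEnclosingCircle(k))
    print("orange",yawof(onz("top",oc.reshape(-1,2),.1)))
    wood=sub(cv2.inRange(hsv,(18,40,110),(40,255,255)),350,258,66,62)
    print("standtop",yawof(onz("top",big(wood).reshape(-1,2),.036)))
    # collar/key analysis by crop pts
    f=lambda p:[((a+.5)/7-.5+330,(b+.5)/7-.5+240) for a,b in p]
    for z in (.1,.107): print("ridge",[ (lambda w:np.arctan2(-(w[0]-w[1])[0],(w[0]-w[1])[1]))(onz("top",f(q),z)) for q in ([(362,343),(480,300)],[(378,390),(497,350)])])
    print("collar hand",onz("top",f([(390,345)]),.042))
    im=cv2.imread("pics/t5f.png")
E
python3 m5.py
```

```text
lid [ 0.54663928 -0.15135406] [115.69999694824219, 167.89999389648438] 0.21
axis from lid rect [ 0.5251226  -0.15594018]
flange [ 0.54293555 -0.1511759 ] [22.700000762939453, 46.099998474121094] ellipse [[ 0.54159474 -0.15234425  0.088     ]]
gray [253.63777906 237.01768948] [ 69.  79.  81. 131.]
slot [ 0.52700929 -0.15485574] 116 yaw 0.15990713753349375 (array([ 0.52651477, -0.1545099 ]), [8.600000381469727, 38.400001525878906], 0.173)
collar [[ 0.4679194  -0.36897493  0.042     ]] ((384.7608642578125, 288.39129638671875), 12.628289222717285)
orange (array([ 0.46681705, -0.36886118]), [13.800000190734863, 30.5], 0.344)
standtop (array([ 0.4751976 , -0.37928345]), [70.30000305175781, 112.0999984741211], 0.399)
ridge [np.float64(0.37108418696375955), np.float64(0.3453255139137539)]
ridge [np.float64(0.37108418696376094), np.float64(0.34532551391375355)]
collar hand [[ 0.46716573 -0.36986982  0.042     ]]
```

View pics/dbg5.png

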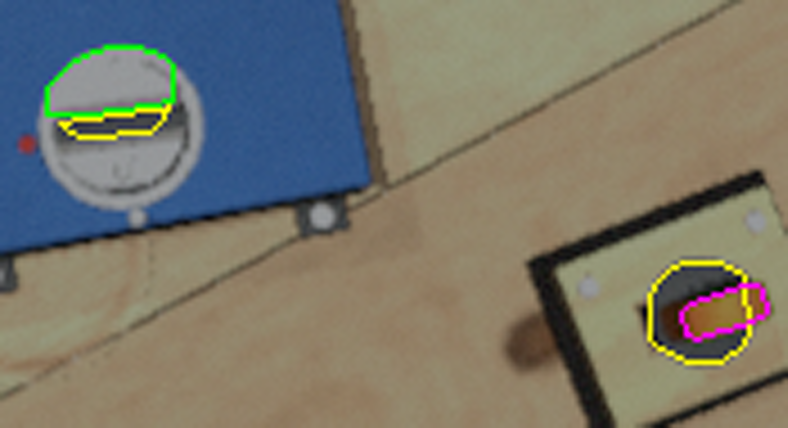

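```bash
python3 - <<'E'
from h import *
f=lambda p:[((a+.5)/5-.5+180,(b+.5)/5-.5+175) for a,b in p]
ax=np.array([.5251,-.1559])
w=onz("top",f([(402,466),(280,385),(384,367)]),.088)[:,:2]; print(w)
for p in w[:2]:
    d=p-ax; print(np.linalg.norm(d),np.degrees(np.arctan2(d[1],d[0])))
print("lid -x dir deg",np.degrees(.21)-180,"+y",np.degrees(.21)+90)
s=onz("top",f([(310,374),(458,354)]),.09);v=s[0]-s[1];print("slot yaw",np.arctan2(-v[0],v[1]),s.mean(0))
s=onz("top",f([(310,388),(458,370),(310,358),(458,340)]),.09)
for i in(0,2):
    v=s[i]-s[i+1];print(np.arctan2(-v[0],v[1]))
im=cv2.imread("pics/t5f.png");crop(im,232,222,50,52,11,"t5c")
E
```

```text
[[ 0.49449392 -0.16297302]
 [ 0.51903452 -0.12337408]
 [ 0.52574108 -0.15606649]]
0.03141273773390234 -166.9874675757044
0.033086635984927205 100.56327544262862
lid -x dir deg -167.9678863022527 +y 102.03211369774729
slot yaw 0.16501918223521542 [ 0.52653854 -0.15622094  0.09      ]
0.15142561064933704
0.1518248438706191
```

View pics/t5c.png

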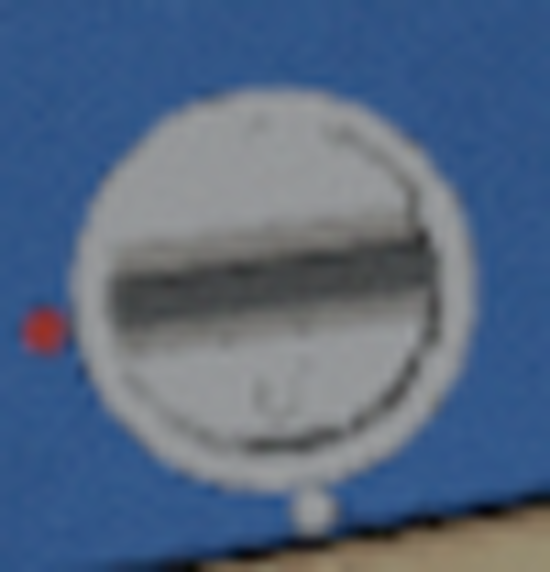

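The lid fit is excellent: yaw 0.210, axis (0.525,-0.156). Slot yaw is about 0.16, and the key is at (0.4675,-0.369) with yaw about 0.36. Next I grasp the key.

Request:
arm_command --commands '[[[0, 0.005, 0.031, 0, 0, 0], [0, 0.005, 0.032, 0, 0, 0], [0, 0.005, 0.032, 0, 0, 0], [0, 0.004, 0.031, 0, 0, 0], [0, 0.004, 0.031, 1, 0, 0], [0, 0, 0, 0, 0, 0], [0.03, 0, 0, 0, 0, 0], [0.03, 0, 0, 0, 0, 0], [0.03, 0, 0, 0, 0, 0], [0.02, 0, 0, 0, 0, 0], [0.015, 0, 0, 0, 0, 0], [0.0045, 0, 0, 0, 0, 0], [0, 0, 0, 0, 0, 0]]]'

```text
time: 12.45
position: [0.4674, -0.3687, 0.0593]
tool_rot: [-0.127, 0.696, 0.126, 0.696]
force: [-0.6, 0.5, -0.6]
width: 0.0943
```

```bash
python3 - <<'E'
from h import *
state()
im=imaging.read_camera("scene"); crop(im,300,190,170,160,4,"s6")
E
```

```text
t 12.45 p [ 0.4674 -0.3687  0.0593] F [-0.6  0.5 -0.6] w 0.0943 q [-0.785  0.419  1.674 -0.     1.048 -1.145]
axes x,y,z cols
 [[ 2.000e-04 -3.525e-01  9.358e-01]
 [-5.000e-04  9.358e-01  3.525e-01]
 [-1.000e+00 -5.000e-04  1.000e-04]]
```

View pics/s6.png

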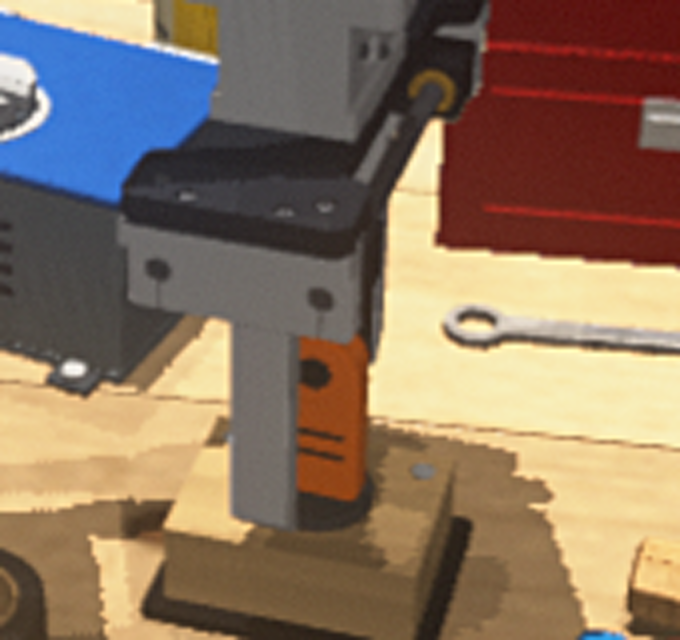

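The jaws straddle the orange grip. I close them.

Request:
arm_command --commands '[[[0, 0, 0, 0, 0, 0], [0, 0, 0, 0, 0, 0], [0, 0, 0, 0, 0, 0], [0, 0, 0, 0, 0, 0], [0, 0, 0, 0, 0, 0], [0, 0, 0, 0, 0, 0], [0, 0, 0, 0, 0, 0], [0, 0, 0, 0, 0, 0]]]' --grip 1 --squeeze 45

```text
time: 13.5
position: [0.4674, -0.3684, 0.059]
tool_rot: [-0.127, 0.696, 0.127, 0.696]
force: [-0.6, 0.5, -0.3]
width: 0.0174
```

Request:
arm_command --commands '[[[-0.005, 0, 0, 0, 0, 0], [-0.015, 0, 0, 0, 0, 0], [-0.03, 0, 0, 0, 0, 0], [-0.03, 0, 0, 0, 0, 0], [-0.03, 0, 0, 0, 0, 0], [-0.03, 0, 0, 0, 0, 0], [0, 0, 0, 0, 0, 0]]]'

```text
time: 14.38
position: [0.4688, -0.3696, 0.2024]
tool_rot: [-0.129, 0.694, 0.125, 0.697]
force: [0.2, -0.3, -0.3]
width: 0.0143
```

```bash
python3 - <<'E'
from h import *
state()
im=imaging.read_camera("scene"); crop(im,290,120,200,200,3,"s7")
E
```

```text
t 14.375 p [ 0.4688 -0.3696  0.2024] F [ 0.2 -0.3 -0.3] w 0.0143 q [-0.784  0.307  1.468  0.     1.36  -1.145]
axes x,y,z cols
 [[ 0.0049 -0.3529  0.9356]
 [-0.0049  0.9356  0.3529]
 [-1.     -0.0063  0.0029]]
```

View pics/s7.png

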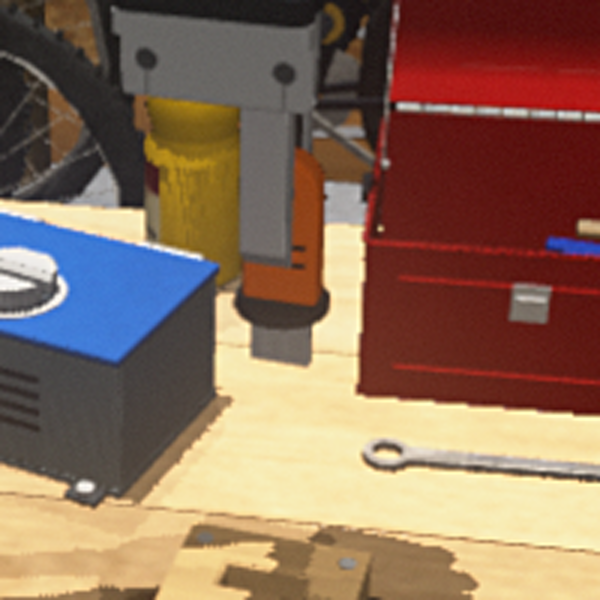

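The key is held, blade down, with the lower edge from crop (252,358) to (312,364). I check how it sits in the jaws.

```bash
python3 - <<'E'
from h import *
s,r=state()
f=lambda p:[((a+.5)/3-.5+290,(b+.5)/3-.5+120) for a,b in p]
o,d=ray("scene",f([(252,357),(311,364),(237,303),(328,303)]))
n=r[:,2]
for dd in d:
    p=s["position"]; t=((p-o)@n)/(dd@n); q=o+t*dd-p; print("tool x,y of pt",(q@r[:,0]).round(4),(q@r[:,1]).round(4))
E
```

```text
t 14.425 p [ 0.4678 -0.3687  0.2003] F [-0.5  0.6 -1.2] w 0.0136 q [-0.784  0.308  1.471 -0.     1.359 -1.145]
axes x,y,z cols
 [[ 0.0021 -0.3529  0.9357]
 [-0.0021  0.9357  0.3529]
 [-1.     -0.0027  0.0012]]
tool x,y of pt 0.0486 0.0077
tool x,y of pt 0.0471 -0.0179
tool x,y of pt 0.0237 0.0146
tool x,y of pt 0.0169 -0.024
```

Tip is about 48 mm below the TCP as expected. I move over the fastener axis and turn to the slot's yaw.

Request:
arm_command --commands '[[[0, 0.03, 0.0215, 0, 0, 0], [0, 0.03, 0.0215, 0, 0, 0], [0, 0.03, 0.0215, 0, 0, 0], [0, 0.03, 0.0215, 0, 0, 0], [0, 0.03, 0.0215, 0, 0, 0], [0, 0.029, 0.021, 0, 0, 0], [0, 0, 0, 6, 0, 0], [0, 0, 0, 5.5, 0, 0], [0.02, 0, 0, 0, 0, 0], [0.012, 0, 0, 0, 0, 0], [0, 0, 0, 0, 0, 0], [0, 0, 0, 0, 0, 0]]]'

```text
time: 15.92
position: [0.5246, -0.1556, 0.167]
tool_rot: [-0.056, 0.705, 0.056, 0.705]
force: [-0.1, 0.4, 0.5]
width: 0.0138
```

```bash
python3 - <<'E'
from h import *
s,r=state()
print("yaw",np.arctan2(r[1,2],r[0,2]))
im=imaging.read_camera("scene"); crop(im,220,100,170,150,4,"s8")
E
```

```text
t 15.925 p [ 0.5246 -0.1556  0.167 ] F [-0.1  0.4  0.5] w 0.0138 q [-0.415  0.259  1.628 -0.     1.255 -0.575]
axes x,y,z cols
 [[ 1.000e-04 -1.591e-01  9.873e-01]
 [-1.000e-04  9.873e-01  1.591e-01]
 [-1.000e+00 -1.000e-04  1.000e-04]]
yaw 0.1598261150009505
```

View pics/s8.png

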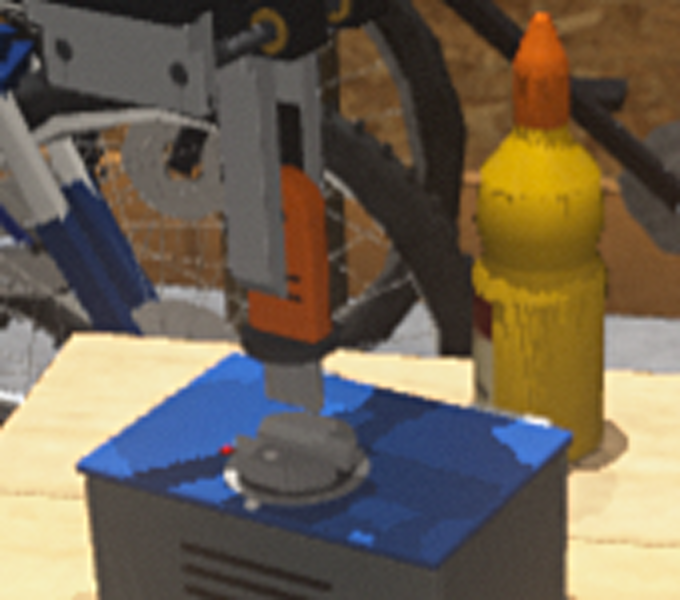

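The blade's lower edge, from crop (265,400) to (322,412), is above the head's slot. I lower it slowly.

Request:
arm_command --commands '[[[0.008, 0, 0, 0, 0, 0], [0.007, 0, 0, 0, 0, 0], [0.003, 0, 0, 0, 0, 0], [0.002, 0, 0, 0, 0, 0], [0, 0, 0, 0, 0, 0]]]'

```text
time: 16.6
position: [0.5245, -0.1555, 0.1469]
tool_rot: [-0.056, 0.705, 0.056, 0.705]
force: [-0.2, 0.6, -0.3]
width: 0.0138
```

Request:
arm_command --commands '[[[0.002, 0, 0, 0, 0, 0], [0.002, 0, 0, 0, 0, 0], [0, 0, 0, 0, 0, 0]]]'

```text
time: 16.98
position: [0.5244, -0.1555, 0.1428]
tool_rot: [-0.056, 0.705, 0.057, 0.705]
force: [-0.1, 0.2, -0.7]
width: 0.0139
```

Request:
arm_command --commands '[[[0.002, 0, 0, 0, 0, 0], [0.001, 0, 0, 0, 0, 0], [0, 0, 0, 0, 0, 0]]]'

```text
time: 17.35
position: [0.5245, -0.1555, 0.14]
tool_rot: [-0.057, 0.705, 0.056, 0.705]
force: [-0.1, -0.3, -1.8]
width: 0.0136
```

```bash
python3 - <<'E'
from h import *
s,r=state()
im=imaging.read_camera("scene"); crop(im,260,150,80,90,7,"s9")
E
```

```text
t 17.35 p [ 0.5245 -0.1555  0.14  ] F [-0.1 -0.3 -1.8] w 0.0136 q [-0.415  0.279  1.67  -0.     1.192 -0.575]
axes x,y,z cols
 [[ 1.000e-04 -1.592e-01  9.872e-01]
 [-1.000e-04  9.872e-01  1.592e-01]
 [-1.000e+00 -1.000e-04  0.000e+00]]
```

View pics/s9.png

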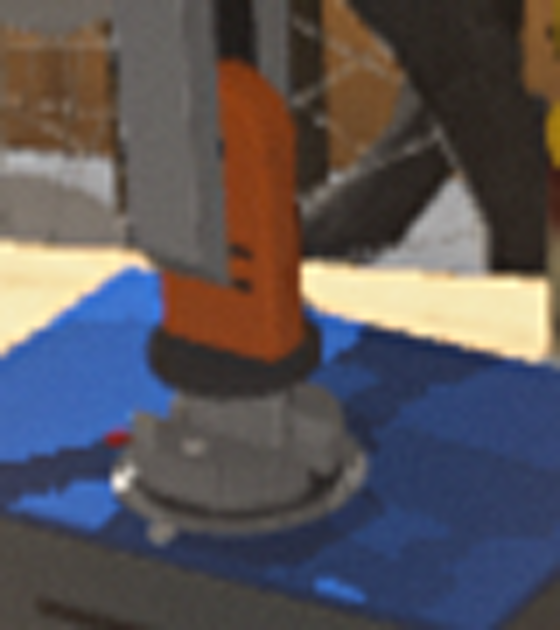

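The blade is in the slot, with the collar just above the head. I turn clockwise.

Request:
arm_command --commands '[[[0, 0, 0, 6, 0, 0], [0, 0, 0, 6, 0, 0], [0, 0, 0, 6, 0, 0], [0, 0, 0, 6, 0, 0], [0, 0, 0, 6, 0, 0], [0, 0, 0, 0, 0, 0]]]'

```text
time: 18.15
position: [0.5265, -0.1559, 0.1402]
tool_rot: [0.127, 0.694, -0.127, 0.697]
force: [4.3, -1.2, -3.6]
width: 0.0138
```

```bash
python3 - <<'E'
from h import *
s,r=state();print(s["moment"],np.arctan2(r[1,2],r[0,2]))
im=imaging.read_camera("scene"); crop(im,260,150,80,90,7,"s10")
E
```

```text
t 18.15 p [ 0.5265 -0.1559  0.1402] F [ 4.3 -1.2 -3.6] w 0.0138 q [-4.150e-01  2.800e-01  1.669e+00  1.000e-03  1.189e+00 -5.300e-02]
axes x,y,z cols
 [[ 4.000e-03  3.547e-01  9.350e-01]
 [-8.000e-04  9.350e-01 -3.547e-01]
 [-1.000e+00  7.000e-04  4.000e-03]]
[-0.09586671 -1.07779275  0.02904037] -0.3625551395438403
```

View pics/s10.png

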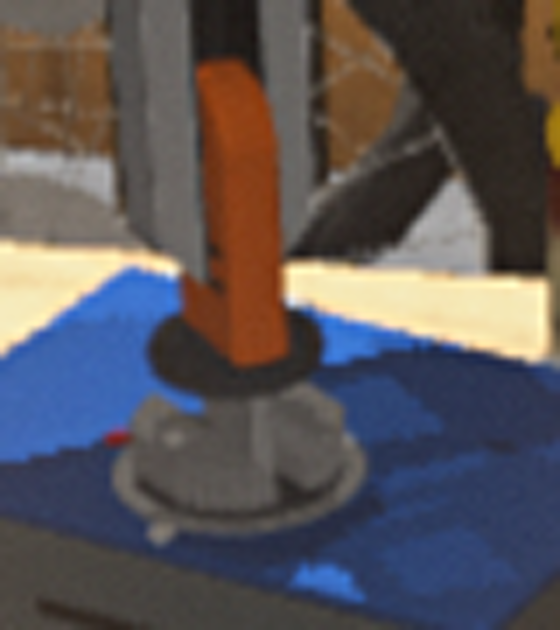

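The fastener turns with the key. The 4 N side force says the axis is slightly further in +x, so I correct by 2 mm and go on.

Request:
arm_command --commands '[[[0, 0.0007, 0.0019, 0, 0, 0], [0, 0, 0, 6, 0, 0], [0, 0, 0, 6, 0, 0], [0, 0, 0, 6, 0, 0], [0, 0, 0, 6, 0, 0], [0, 0, 0, 6, 0, 0], [0, 0, 0, 0, 0, 0]]]'

```text
time: 19.08
position: [0.5272, -0.1564, 0.1402]
tool_rot: [0.302, 0.638, -0.303, 0.64]
force: [3.8, -2.1, -2.3]
width: 0.0137
```

```bash
python3 - <<'E'
from h import *
s,r=state();print(s["moment"],np.arctan2(r[1,2],r[0,2]))
E
```

```text
t 19.075 p [ 0.5272 -0.1564  0.1402] F [ 3.8 -2.1 -2.3] w 0.0137 q [-4.140e-01  2.820e-01  1.665e+00 -1.000e-03  1.192e+00  4.720e-01]
axes x,y,z cols
 [[ 0.0014  0.7741  0.6331]
 [-0.0018  0.6331 -0.7741]
 [-1.     -0.      0.0023]]
[-0.54468355 -0.95451033  0.05266328] -0.8852180165762416
```

Request:
arm_command --commands '[[[0, 0, 0, 6, 0, 0], [0, 0, 0, 6, 0, 0], [0, 0, 0, 6, 0, 0], [0, 0, 0, 6, 0, 0], [0, 0, 0, 0, 0, 0]]]'

```text
time: 19.7
position: [0.5274, -0.157, 0.1403]
tool_rot: [0.429, 0.561, -0.429, 0.563]
force: [4.2, -2.9, -2.5]
width: 0.0138
```

```bash
python3 - <<'E'
from h import *
s,r=state();print(s["moment"],np.arctan2(r[1,2],r[0,2]))
im=imaging.read_camera("scene"); crop(im,260,150,80,90,7,"s11")
E
```

```text
t 19.7 p [ 0.5274 -0.157   0.1403] F [ 4.2 -2.9 -2.5] w 0.0138 q [-0.414  0.282  1.665 -0.002  1.192  0.89 ]
axes x,y,z cols
 [[ 0.0018  0.9646  0.2638]
 [-0.0029  0.2638 -0.9646]
 [-1.      0.001   0.0033]]
[-0.84615492 -0.95182299  0.07337756] -1.3038775949784958
```

View pics/s11.png

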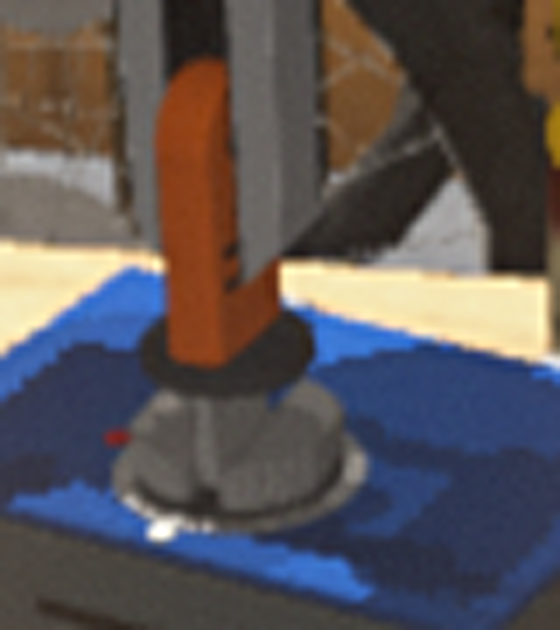

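Nearly there. I go on in smaller steps to the stop.

Request:
arm_command --commands '[[[0, 0, 0, 3, 0, 0], [0, 0, 0, 3, 0, 0], [0, 0, 0, 3, 0, 0], [0, 0, 0, 0, 0, 0]]]'

```text
time: 20.25
position: [0.5274, -0.1573, 0.1403]
tool_rot: [0.471, 0.526, -0.472, 0.528]
force: [4.0, -3.5, -2.6]
width: 0.0138
```

```bash
python3 - <<'E'
from h import *
s,r=state();print(s["moment"],np.arctan2(r[1,2],r[0,2]))
E
```

```text
t 20.25 p [ 0.5274 -0.1573  0.1403] F [ 4.  -3.5 -2.6] w 0.0138 q [-0.414  0.282  1.665 -0.003  1.192  1.047]
axes x,y,z cols
 [[ 0.0017  0.9939  0.11  ]
 [-0.0035  0.11   -0.9939]
 [-1.      0.0013  0.0036]]
[-0.85991423 -0.92003753  0.08299652] -1.4605760961366057
```

Request:
arm_command --commands '[[[0, 0, 0, 2, 0, 0], [0, 0, 0, 2, 0, 0], [0, 0, 0, 0, 0, 0]]]'

```text
time: 20.62
position: [0.5274, -0.1574, 0.1403]
tool_rot: [0.489, 0.509, -0.49, 0.512]
force: [3.8, -4.3, -1.7]
width: 0.0137
```

```bash
python3 - <<'E'
from h import *
s,r=state();print(s["moment"],np.arctan2(r[1,2],r[0,2]))
E
```

```text
t 20.625 p [ 0.5274 -0.1574  0.1403] F [ 3.8 -4.3 -1.7] w 0.0137 q [-0.414  0.282  1.665 -0.003  1.191  1.116]
axes x,y,z cols
 [[ 0.0017  0.9992  0.0411]
 [-0.0039  0.0411 -0.9991]
 [-1.      0.0015  0.0039]]
[-0.96159613 -0.9082712   0.26181554] -1.5296625752870068
```

Request:
arm_command --commands '[[[0, 0, 0, 2, 0, 0], [0, 0, 0, 1.5, 0, 0], [0, 0, 0, 0, 0, 0]]]'

```text
time: 21.0
position: [0.5274, -0.1575, 0.1403]
tool_rot: [-0.504, -0.494, 0.505, -0.497]
force: [4.3, -3.7, -2.1]
width: 0.0137
```

```bash
python3 - <<'E'
from h import *
s,r=state();print(s["moment"],np.arctan2(r[1,2],r[0,2]))
E
```

```text
t 21.0 p [ 0.5274 -0.1575  0.1403] F [ 4.3 -3.7 -2.1] w 0.0137 q [-0.414  0.282  1.665 -0.003  1.191  1.176]
axes x,y,z cols
 [[ 0.0016  0.9998 -0.0186]
 [-0.0042 -0.0186 -0.9998]
 [-1.      0.0016  0.0042]]
[-0.9931818  -0.93814309  0.6727032 ] -1.5893562302710138
```

The moment jumped from 0.08 to 0.67 N m while the turn barely advanced, so the fastener is at its stop. I back off within the blade's play, relieve the side force and lift out.

Request:
arm_command --commands '[[[0, 0.001, 0.002, -3, 0, 0], [0, 0, 0, -3, 0, 0], [0, 0, 0, -2, 0, 0], [0, 0, 0, 0, 0, 0]]]'

```text
time: 21.5
position: [0.5263, -0.1573, 0.1399]
tool_rot: [0.469, 0.529, -0.47, 0.528]
force: [-0.2, -1.9, 0.4]
width: 0.0138
```

```bash
python3 - <<'E'
from h import *
s,r=state();print(s["moment"],np.arctan2(r[1,2],r[0,2]))
im=imaging.read_camera("scene"); crop(im,260,150,80,90,7,"s12")
E
```

```text
t 21.5 p [ 0.5263 -0.1573  0.1399] F [-0.2 -1.9  0.4] w 0.0138 q [-4.170e-01  2.840e-01  1.663e+00 -1.000e-03  1.196e+00  1.037e+00]
axes x,y,z cols
 [[-2.300e-03  9.932e-01  1.167e-01]
 [ 3.000e-04  1.167e-01 -9.932e-01]
 [-1.000e+00 -2.300e-03 -6.000e-04]]
[-0.13201002  0.12230898 -0.01004231] -1.4537870777092816
```

View pics/s12.png

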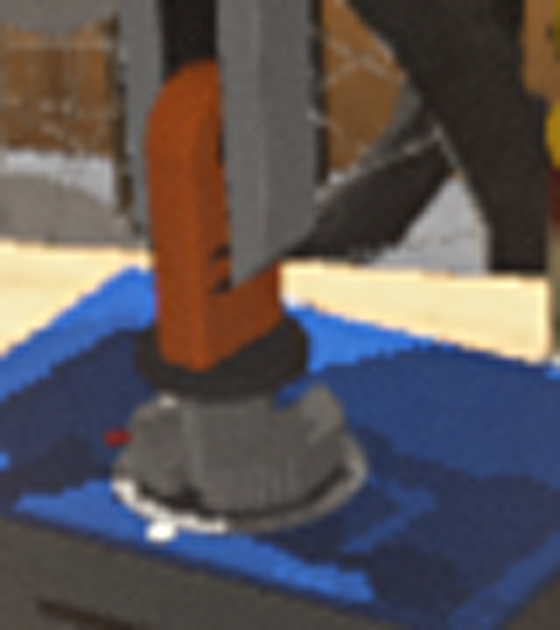

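Moment is now about 0, so the blade is free in the slot. I lift out and check the fastener.

Request:
arm_command --commands '[[[-0.004, 0, 0, 0, 0, 0], [-0.006, 0, 0, 0, 0, 0], [-0.015, 0, 0, 0, 0, 0], [-0.02, 0, 0, 0, 0, 0], [-0.02, 0, 0, 0, 0, 0], [0, 0, 0, 0, 0, 0]]]'

```text
time: 22.3
position: [0.5288, -0.1579, 0.2074]
tool_rot: [0.471, 0.527, -0.47, 0.53]
force: [-0.0, -0.6, -1.8]
width: 0.0137
```

```bash
python3 - <<'E'
from h import *
s,r=state();print(np.arctan2(r[1,2],r[0,2]))
im=imaging.read_camera("scene"); crop(im,240,110,120,130,5,"s13")
E
```

```text
t 22.3 p [ 0.5288 -0.1579  0.2074] F [-0.  -0.6 -1.8] w 0.0137 q [-0.416  0.237  1.554  0.     1.345  1.038]
axes x,y,z cols
 [[ 0.0044  0.9932  0.1161]
 [-0.0017  0.1161 -0.9932]
 [-1.      0.0042  0.0022]]
-1.4544458148274113
```

View pics/s13.png

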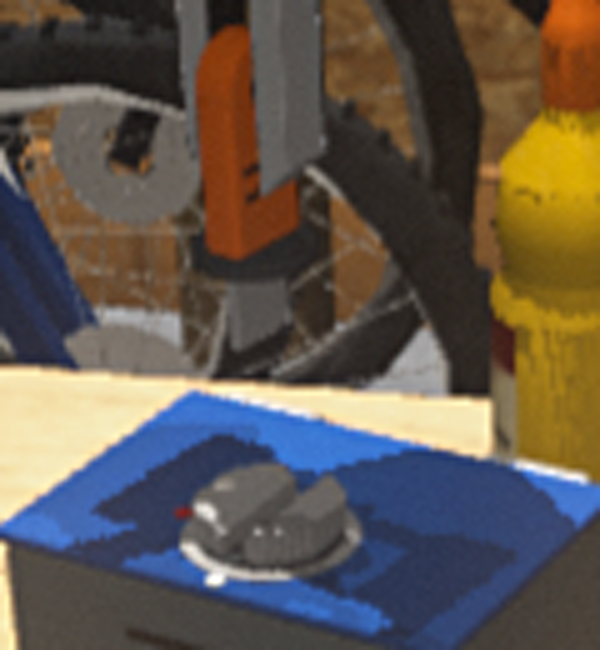

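The slot is now square to the free edge and the head's dot is beside the red dot at crop (185,512). Now I carry the key back over the stand.

Request:
arm_command --commands '[[[0, -0.0142, 0.0337, 0, 0, 0], [0, -0.0142, 0.0337, 0, 0, 0], [0, -0.0142, 0.0337, 0, 0, 0], [0, -0.0142, 0.0337, 0, 0, 0], [0, -0.0142, 0.0337, 0, 0, 0], [0, -0.0142, 0.0337, 0, 0, 0], [0, 0, 0, 0, 0, 0]]]'

```text
time: 23.22
position: [0.4651, -0.3701, 0.2036]
tool_rot: [0.471, 0.528, -0.471, 0.527]
force: [0.0, 0.5, -0.9]
width: 0.0138
```

Request:
arm_command --commands '[[[0, 0, 0, -9.6, 0, 0], [0, 0, 0, -9.6, 0, 0], [0, 0, 0, -9.6, 0, 0], [0, 0, 0, -9.6, 0, 0], [0, 0, 0, -9.6, 0, 0], [0, 0, 0, -9.6, 0, 0], [0, 0, 0, -9.6, 0, 0], [0, 0, 0, -9.6, 0, 0], [0, 0, 0, -9.6, 0, 0], [0, 0, 0, -9.6, 0, 0], [0, 0, 0, -9, 0, 0], [0, 0, 0, 0, 0, 0], [0, 0, 0, 0, 0, 0]]]'

```text
time: 24.85
position: [0.4664, -0.3675, 0.2047]
tool_rot: [-0.132, 0.695, 0.133, 0.695]
force: [-0.1, 0.1, -0.8]
width: 0.0138
```

```bash
python3 - <<'E'
from h import *
s,r=state();print(np.arctan2(r[1,2],r[0,2]))
im=imaging.read_camera("scene"); cv2.imwrite("pics/s14f.png",im);crop(im,290,140,200,200,3,"s14")
im=imaging.read_camera("top"); cv2.imwrite("pics/t14f.png",im);crop(im,180,175,150,120,5,"t14")
E
```

```text
t 24.85 p [ 0.4664 -0.3675  0.2047] F [-0.1  0.1 -0.8] w 0.0138 q [-0.785  0.305  1.465  0.     1.373 -1.161]
axes x,y,z cols
 [[-4.000e-04 -3.676e-01  9.300e-01]
 [ 8.000e-04  9.300e-01  3.676e-01]
 [-1.000e+00  9.000e-04 -1.000e-04]]
0.37642363907113385
```

View pics/s14.png

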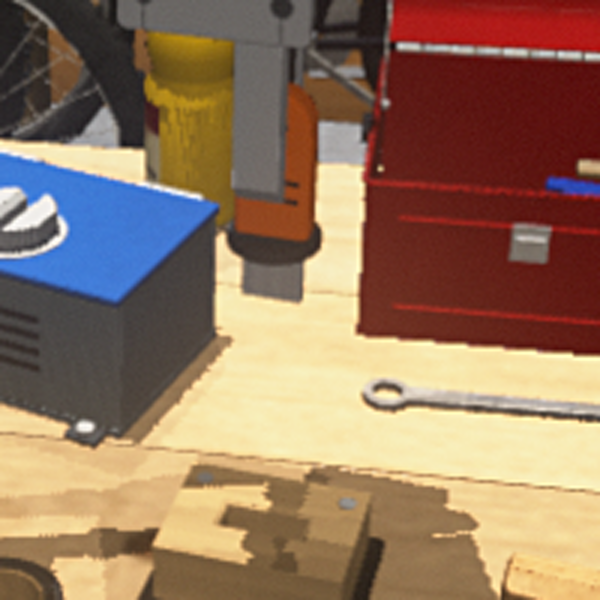

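View pics/t14.png

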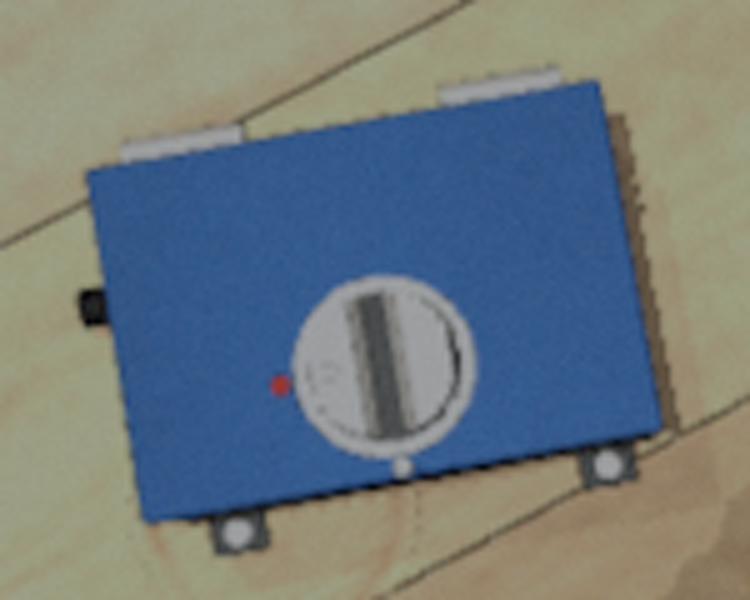

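The top view shows the slot from crop (370,292) to (395,440), parallel to the lid's sides, so it looks locked. I check this in numbers, together with the blade in the jaws and the hole's position.

```bash
python3 - <<'E'
from h import *
from m5 import big,sub,yawof
s,r=state()
f=lambda p,x,y,k:[((a+.5)/k-.5+x,(b+.5)/k-.5+y) for a,b in p]
o,d=ray("scene",f([(243,291),(302,300)],290,140,3)); n=r[:,2]
for dd in d:
    p=s["position"]; t=((p-o)@n)/(dd@n); q=o+t*dd-p; print("blade tip tool x,y",(q@r[:,0]).round(4),(q@r[:,1]).round(4))
im=cv2.imread("pics/t14f.png");g=cv2.cvtColor(im,cv2.COLOR_BGR2GRAY)
pr=proj("top",[[.526,-.156,.09]])[0]; disk=cv2.circle(np.zeros_like(g),tuple(int(round(v)) for v in pr),13,255,-1)
dk=cv2.bitwise_and(cv2.inRange(g,0,105),disk); ys,xs=np.where(cv2.drawContours(np.zeros_like(g),[big(dk)],-1,255,-1)>0)
P=onz("top",np.c_[xs,ys],.09)[:,:2];l=np.linalg.svd(P-P.mean(0))[2][0];l=l*np.sign(l[0]);print("slot dir",np.arctan2(l[1],l[0]),"lid .21",len(P),P.mean(0))
# hole in stand: scene pts of hole corners on z=.036
print(proj("scene",[[.4675,-.369,.036]]))
w=f([(88,172),(145,520),(598,80),(662,430)],180,175,5);w=onz("top",w,.087)
for i in(0,2):
    v=w[i]-w[i+1];print("side",np.arctan2(v[1],v[0]))
v=onz("top",f([(370,292),(395,440)],180,175,5),.09);v=v[0]-v[1];print("slot hand",np.arctan2(v[1],v[0]))
E
```

```text
t 24.95 p [ 0.4664 -0.3679  0.2049] F [-0.   0.4 -0.9] w 0.0141 q [-0.785  0.305  1.464  0.     1.373 -1.162]
axes x,y,z cols
 [[-1.000e-04 -3.682e-01  9.298e-01]
 [ 3.000e-04  9.298e-01  3.682e-01]
 [-1.000e+00  3.000e-04 -0.000e+00]]
blade tip tool x,y 0.0502 0.0099
blade tip tool x,y 0.0499 -0.0157
slot dir 0.21338520390401267 lid .21 146 [ 0.52542667 -0.15522723]
[[377.36851044 312.40789262]]
side 0.21045324457190256
side 0.20897218602419187
slot hand 0.20534261439597307
```

Locked: the slot direction 0.213 matches the lid's 0.210. I lower the key into the stand.

Request:
arm_command --commands '[[[0, -0.001, 0.0015, 0, 0, 0], [0.03, 0, 0, 0, 0, 0], [0.03, 0, 0, 0, 0, 0], [0.025, 0, 0, 0, 0, 0], [0.01, 0, 0, 0, 0, 0], [0, 0, 0, 0, 0, 0]]]'

```text
time: 25.7
position: [0.4681, -0.3686, 0.1097]
tool_rot: [-0.133, 0.695, 0.133, 0.694]
force: [-0.1, 0.6, -0.8]
width: 0.0138
```

```bash
python3 - <<'E'
from h import *
s,r=state()
im=imaging.read_camera("scene"); crop(im,310,200,150,150,4,"s15")
E
```

```text
t 25.7 p [ 0.4681 -0.3686  0.1097] F [-0.1  0.6 -0.8] w 0.0138 q [-0.784  0.373  1.607 -0.     1.162 -1.162]
axes x,y,z cols
 [[-5.000e-04 -3.689e-01  9.295e-01]
 [ 5.000e-04  9.295e-01  3.689e-01]
 [-1.000e+00  7.000e-04 -3.000e-04]]
```

View pics/s15.png

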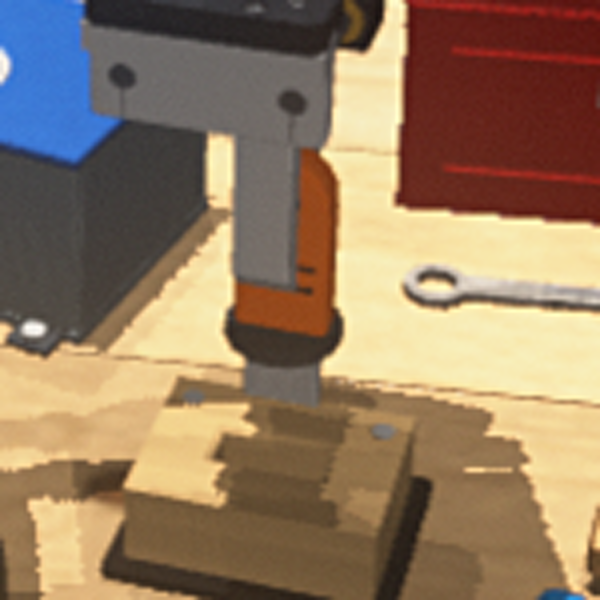

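The blade, lower edge from crop (245,398) to (320,403), is over the stand's hole. I keep lowering.

Request:
arm_command --commands '[[[0.015, 0, 0, 0, 0, 0], [0.01, 0, 0, 0, 0, 0], [0.01, 0, 0, 0, 0, 0], [0.007, 0, 0, 0, 0, 0], [0.004, 0, 0, 0, 0, 0], [0, 0, 0, 0, 0, 0]]]'

```text
time: 26.5
position: [0.468, -0.3686, 0.0637]
tool_rot: [-0.133, 0.695, 0.133, 0.694]
force: [0.1, 0.4, -0.2]
width: 0.0136
```

Request:
arm_command --commands '[[[0.002, 0, 0, 0, 0, 0], [0.001, 0, 0, 0, 0, 0], [0, 0, 0, 0, 0, 0]]]'

```text
time: 26.88
position: [0.4681, -0.3687, 0.061]
tool_rot: [-0.133, 0.694, 0.133, 0.695]
force: [-0.8, 1.0, -1.4]
width: 0.0139
```

Request:
arm_command --commands '[[[0.001, 0, 0, 0, 0, 0], [0.0007, 0, 0, 0, 0, 0], [0, 0, 0, 0, 0, 0]]]'

```text
time: 27.25
position: [0.4682, -0.3688, 0.06]
tool_rot: [-0.133, 0.694, 0.133, 0.695]
force: [-1.4, -0.0, 4.0]
width: 0.0136
```

Request:
arm_command --commands '[[[0.001, 0, 0, 0, 0, 0], [0, 0, 0, 0, 0, 0]]]'

```text
time: 27.5
position: [0.4682, -0.3688, 0.06]
tool_rot: [-0.133, 0.694, 0.133, 0.695]
force: [-2.3, 1.8, 10.5]
width: 0.0138
```

The collar rests on the wood, with 10 N at z 0.060. I release and rise.

Request:
arm_command --commands '[[[-0.001, 0, 0, 0, 0, 0], [0, 0, 0, 0, 0, 0], [0, 0, 0, 0, 0, 0], [0, 0, 0, 0, 0, 0], [0, 0, 0, 0, 0, 0], [0, 0, 0, 0, 0, 0], [0, 0, 0, 0, 0, 0], [0, 0, 0, 0, 0, 0]]]' --grip 0

```text
time: 28.5
position: [0.4681, -0.3687, 0.0593]
tool_rot: [-0.133, 0.695, 0.133, 0.695]
force: [-0.4, -0.3, 0.6]
width: 0.0907
```

Request:
arm_command --commands '[[[-0.02, 0, 0, 0, 0, 0], [-0.03, 0, 0, 0, 0, 0], [-0.04, 0, 0, 0, 0, 0], [-0.04, 0, 0, 0, 0, 0], [-0.03, 0, -0.02, 0, 0, 0], [0, 0, -0.05, 0, 0, 0], [0, 0, -0.05, 0, 0, 0], [0, 0, -0.05, 0, 0, 0], [0, 0, 0, 0, 0, 0]]]'

```text
time: 29.62
position: [0.3074, -0.4324, 0.2195]
tool_rot: [-0.131, 0.695, 0.131, 0.694]
force: [0.5, 0.0, 0.3]
width: 0.094
```

```bash
python3 - <<'E'
from h import *
from m5 import big,sub,yawof
s,r=state()
im=imaging.read_camera("scene"); cv2.imwrite("pics/s16f.png",im)
im=imaging.read_camera("top"); cv2.imwrite("pics/t16f.png",im);crop(im,330,240,100,90,7,"t16b")
a=cv2.imread("pics/top0.png"); 
for n,(x,y,w,h) in dict(glue=(205,80,70,80),tm=(225,320,75,45),roll=(318,325,45,45),span=(345,140,100,70)).items():
    sh=cv2.phaseCorrelate(np.float32(cv2.cvtColor(a[y:y+h,x:x+w],6)),np.float32(cv2.cvtColor(im[y:y+h,x:x+w],6)));print(n,sh, cv2.absdiff(a[y:y+h,x:x+w],im[y:y+h,x:x+w]).max(2).mean())
E
```

```text
t 29.625 p [ 0.3074 -0.4324  0.2195] F [0.5 0.  0.3] w 0.094 q [-1.083e+00  2.010e-01  1.573e+00 -1.000e-03  1.368e+00 -1.457e+00]
axes x,y,z cols
 [[-8.00e-04 -3.65e-01  9.31e-01]
 [-7.00e-04  9.31e-01  3.65e-01]
 [-1.00e+00 -3.00e-04 -1.00e-03]]
glue ((-0.058409935009230196, -0.013721894106296872), 0.9774533248609967) 3.3160714285714286
tm ((0.3917957364231057, 0.5185452788549867), 0.9783900330154984) 3.6933333333333334
roll ((0.45639534139180427, 0.4648525109670949), 0.922328690893856) 3.668148148148148
span ((-0.013545660023240202, 0.030960630146104506), 0.9853739041752285) 3.0224285714285712
```

View pics/s16f.png

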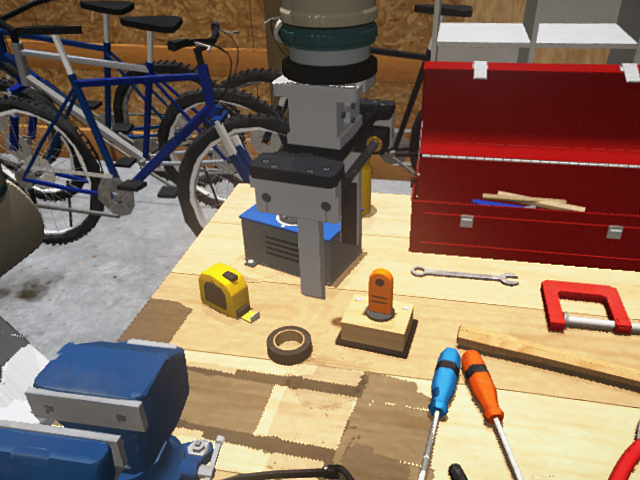

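View pics/t16f.png

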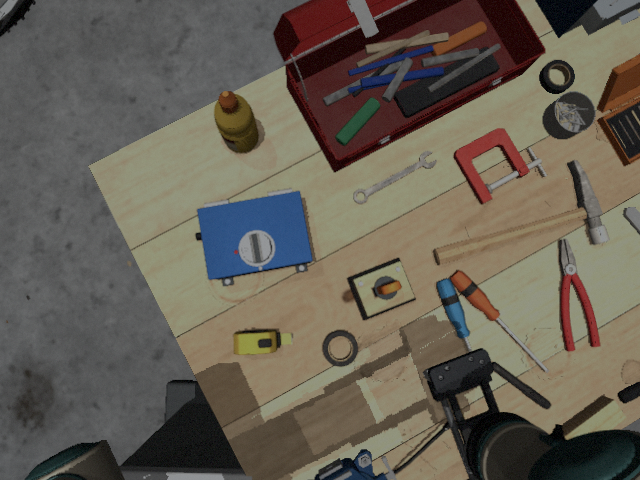

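View pics/t16b.png

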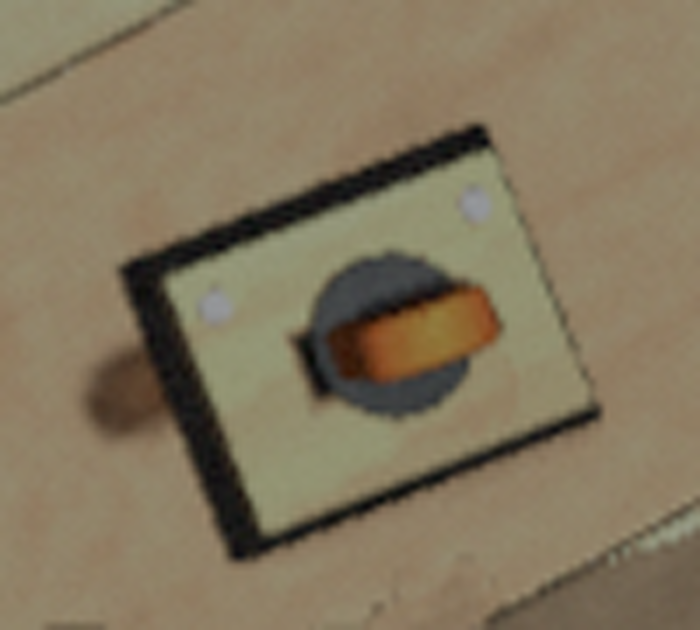

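The key stands upright with its collar on the stand, around top pixel (386,288). The lid is shut, the slot is square to the free edge, and the bystanders sit where they were. I hand the job in.

```bash
python3 -c "
from cell import ticket; print(ticket.job_done())"
```

```text
the job is handed in; nothing more can be done
None
```

The lid is shut and locked, the key is back in its stand, and I handed the job in at about 30 s. No verdict was reported.

- **Lid:** I pushed it down to 0.087 m, where it stopped with 19 N on the fingers. My first try missed: the fingertips went down in front of the lid into the box opening. Forces stayed near zero, and the images showed the lid had not moved.
- **Fastener:** I turned it with the key until the moment jumped from 0.08 to 0.67 N m at the stop. The top view then put the slot at 0.213 rad, against 0.210 rad for the lid (a hand reading of the slot gave 0.205).
- **Key:** It stands upright in its stand. I lowered it until the collar met the wood (4 to 10 N), then released it. It sits 1–2 mm from where it started.
- **Bystanders:** The glue bottle and spanner show no shift in the before-and-after images. The tape measure and roll of tape read about half a pixel (under 1 mm). I put that down to how the shift was measured, because the arm never went near them.

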